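Load the jar roller

TASK

First take the steel film applicator off the jar roller and lay it flat in the green tool tray. Then load the pigment jars that are there, one at a time from light to dark (white, yellow, red): park each in the blue angled rest and let go of it, to change your grip from its lid to its side, then lay it lengthwise in the valley between the two black rollers. When all the jars lie on the rollers, twist the red start knob clockwise to its stop and let it spring back; leave the tub, beaker and solvent bottle where they are.

Things in the scene. Friction and masses are not known exactly. Their poses are not given: they have to be found in the camera images.
- roller: Jar roller, fixed: white base 150 mm wide, two black rollers, steel guard rods outside, blue motor box. Origin on the bench under the rollers' middle; y along them, x across, z up. Rollers: 25 mm diameter, 300 mm long, axes x = -20 and 20, z = 45 mm; do not turn. Rods: 10 mm, x = -66 and 66, z = 59 mm. End plates y = -156 and 156, top z = 65 mm. Motor box y -251 to -161, x -55 to 55, top z 70 mm.
- bed (a point): Point midway between the rollers and midway along them, 73 mm above the bench: the height of the axis of a jar lying in the valley. Axes as roller. There is room for three jars end to end (centres near y = -95, 0 and 95 mm); either way round will do.
- start (a joint): Start knob on the motor box, rad: 0 at rest, grows as it is turned clockwise seen from above, hard stop at 1.2; a spring (0.12 N m per rad) turns it back to 0 on release.
- start_grip (a point): Point on the knob's vertical axis at the height to grip, 100 mm above the bench (30 mm above the motor box). The red grip bar is 42 mm long (along this frame's x, which turns with the knob), 13 mm wide (y), and spans from 16 mm below to 10 mm above the point; under it is a black disc 40 mm across.
- rest: Angled rest, fixed: blue block 36 mm wide with orange V rails, on a dark plate 130 (y) by 70 (x) by 10 mm. Origin on the bench at the plate's centre, z up. The 60 mm long V trough rises at 45 degrees towards -y: a parked jar's axis points up along (0, -0.707, 0.707). A foot plate at the low end stops the jar.
- seat (a point): Where a jar's middle is when parked against the foot: 90 mm above the bench; axes as rest. Parked means within 15 mm of this, at about 45 degrees and let go. The rails and block stay within 23 mm either side of the jar's axis and at least 12 mm under it (measured square to it); the foot reaches 4 mm short of the axis. So fingers pass on both sides anywhere along the jar.
- tray: Green tool tray, fixed, 100 mm (x) by 170 mm (y), walls 22 mm high and 4 mm thick. Origin under its centre, z up.
- tray_in (a point): Centre of the tray's inner floor; axes as tray. The inside is 92 by 162 mm.
- applicator: Steel film applicator, a bar 100 mm (x) by 30 mm (y) by 24 mm (z), 0.3 kg. It starts lying across the two rollers. Origin at the centre of its underside.
- white_jar: White pigment jar, body and lid of that colour with a thin white neck line: a plain cylinder 44 mm in diameter and 84 mm tall, 0.11 to 0.22 kg. Two or three of the three jars are there; each starts upright on the bench. Origin at the centre of its underside, z along its axis towards the lid.
- yellow_jar: Yellow pigment jar, body and lid of that colour with a thin white neck line: a plain cylinder 44 mm in diameter and 84 mm tall, 0.11 to 0.22 kg. Two or three of the three jars are there; each starts upright on the bench. Origin at the centre of its underside, z along its axis towards the lid.
- red_jar: Red pigment jar, body and lid of that colour with a thin white neck line: a plain cylinder 44 mm in diameter and 84 mm tall, 0.11 to 0.22 kg. Two or three of the three jars are there; each starts upright on the bench. Origin at the centre of its underside, z along its axis towards the lid.
- white_jar_mid (a point): Middle of the white jar: on its axis, 42 mm from either end. Axes as the jar.
- yellow_jar_mid (a point): Middle of the yellow jar: on its axis, 42 mm from either end. Axes as the jar.
- red_jar_mid (a point): Middle of the red jar: on its axis, 42 mm from either end. Axes as the jar.
- tub: Bystander: a yellow pigment tub with a black lid, 80 mm across, 85 mm tall. Origin under its centre.
- beaker: Bystander: a clear plastic beaker, 70 mm across, 90 mm tall. Origin under its centre.
- solvent: Bystander: a white solvent bottle with a red cap, 64 mm across, 170 mm tall. Origin under its centre.

How it is judged:
By the outcome, as a careful person would: the job done as asked, in the order asked, and still so for the second after the job is handed in, with the robot touching nothing.
Of white_jar, yellow_jar, red_jar only 2 to 3 are there at a start; the rules pass over those that are not, and their reading is None.
At some moment in a run one of white_jar, yellow_jar, red_jar may be knocked a few centimetres aside while the robot is not near it.
It also fails if it takes over 210 s, if anything falls off the work surface, if the arm or the gripper's body presses on something with over 40 N, if the wrist force passes 120 N, or if a joint passes its speed limit or range.

ROBOT

A 6-joint arm with a two-finger parallel gripper is mounted at the origin on the work surface. World frame = base frame: x ahead of the robot, y to its left, z up, the work surface at z = 0. Lengths are in mm, angles in rad, forces in N, time in s.
With the tool pointing down it reaches from about 300 to 875 mm from the base axis. Payload 6.4 kg.
Tool frame: the origin (TCP) lies between the finger pads; the fingertips stand 25 mm ahead of it and the grasp point (between the pads) lies 6 mm ahead of it; z points along the fingers, y is the line along which they close (so a half turn about z gives the same grasp; the last joint's range is limited). The gripper opens to 88 mm and grips with 3 to 60 N. Pads are 18 mm wide; open, the fingers measure 123 mm over their backs; the gripper's body (75 mm by 187 mm) begins 45 mm behind the grasp point.
Start: joints at [1.034, 0.181, 1.607, -0, 1.354, -0.206], TCP at [186.749, 543.844, 263.714] pointing down, gripper open.
Joint ranges: [-2.99, 2.99], [-0.89, 2.07], [0.3, 2.58], [-1.14, 4.28], [0, 2.63], [-3.12, 3.12]. Speed limits (rad/s): [2.57, 2.57, 3.01, 3.14, 3.14, 3.14].

INTERFACE

Orientations are given as a rotation vector (axis times angle).
In Python, from bench import robot, viewer, ticket gives the robot as it stands.
- The arm moves only by the shell command python3 -m pendant 'ROWS' [OPENING] [FORCE]. ROWS is a JSON list of rows, 1 to 20 of them, each of 6 numbers: dx, dy, dz in mm, then a rotation vector rx, ry, rz in rad; each row is the pose to reach, as a shift and turn from the pose commanded when the command began, along the tool's axes at that moment; what a row does not reach only later rows make up. A row lasts 1/12 s, in which the tool goes at most 41.7 mm and 0.125 rad, less where a joint would pass 70% of its speed; a pose out of reach is approached as far as the arm can. OPENING is the opening from 0.0 (shut) to 1.0 (fully open), set as the command begins (- or left out keeps the last). The fingers move at their own pace and stop on an object; FORCE is the grip in N (left out, the last holds). Time passes only in rows, so rows that do not move let the fingers close. It prints the time, the measured TCP pose, the force, the opening and the grip force at its end.
- robot.get_obs(): the state, without advancing time (a new reading comes with each control period).
- viewer.snapshot(name): name is "scene" or "top" or "wrist"; returns (picture, depth): 384x512x3 uint8, red, green, blue; 384x512 float32, mm along the optical axis (not along the pixel's ray), 0 where there is no reading.
- viewer.camera_params(name): a dict with "fov_y" (degrees; the focal length in pixels is half the picture's height over the tangent of half this angle, whatever the lens; pixels are square), "cx", "cy" (the principal point, pixels), "R" (3x3) and "t" (3): a world point X has camera coordinates R X + t. Camera axes: x right, y down, z forward; pixel columns grow to the right and rows downward; lengths in mm; the calibration is good to about 2 mm. A picture is of the moment at which its call begins: read the wrist's pose just before it. camera_params takes no time and is no camera call; for the wrist camera it gives the pose at the moment of the call.
- ticket.close_job(): hands the job in; it is judged then, once.
The state is a dict: "clock": time; "q": joint angles; "qvel": joint speeds; "joint_efforts": joint torques, N m; "tool_pos": TCP position; "eef_rot": TCP orientation; "wrist_force": force on the tool from outside, world axes, zero at the start; "wrist_torque": the same for the moment, N m; "grip_width": opening from 0.0 (shut) to 1.0 (fully open); "grasp_force": force on a finger pad.
Only numpy, scipy, OpenCV 4.12 (cv2) and the standard library are available. Lean on these libraries where they do the work, as an engineer would, in place of code of your own. Each camera call takes 0.05 s, during which the arm holds its last target. There are 200 camera calls.

## Working session

There is one attempt and no reset: what is moved stays moved. The work goes in short steps, Python scripts to look and compute and a shell command to move; the robot and the scene stay as the last step left them, time stands still between calls to the robot, and variables do not carry over. Pictures are saved under pics/ and viewed, at most 14 in all, crops included, and the job is handed in when it is done.

```bash
ls; mkdir -p pics; python3 - <<'E'
from bench import robot, viewer
import cv2,numpy as np
o=robot.get_obs();print(o)
for n in("scene","top"):
    p,d=viewer.snapshot(n);cv2.imwrite(f"pics/{n}0.png",p[:,:,::-1]);np.savez(f"{n}0.npz",p=p,d=d,**viewer.camera_params(n))
    print(viewer.camera_params(n))
E
```

```text
pics
{'clock': 0.0, 'q': array([ 1.03369210e+00,  1.81516718e-01,  1.60799441e+00, -1.88141191e-05,
        1.35377643e+00, -2.06281900e-01]), 'qvel': array([-0.00093116, -0.0010388 ,  0.00017214,  0.00021164, -0.00135771,
        0.00047406]), 'joint_efforts': array([ 2.15044252e-03, -4.33874488e+01, -3.41848969e+01,  7.05322553e-02,
        3.85128753e-02, -1.26049745e-04]), 'tool_pos': array([186.49784011, 543.40365949, 262.83033797]), 'eef_rot': array([-5.17183038e-01, -3.09812201e+00,  2.49055762e-03]), 'wrist_force': array([-0.41280399,  0.32307724,  0.47323633]), 'wrist_torque': array([-0.01202364, -0.05161625, -0.0547526 ]), 'grasp_force': 0.0, 'grip_width': 0.9985118514285147}
{'fov_y': 48.56583955429369, 'cx': 251.41851306947717, 'cy': 191.98941521046387, 'R': array([[ 0.9065433 ,  0.42209989, -0.00330528],
       [ 0.36030783, -0.77786442, -0.5148837 ],
       [-0.21990341,  0.46557345, -0.85725367]]), 't': array([-506.55836873,  -81.38487132, 1405.2396674 ])}
{'fov_y': 55.716294549569525, 'cx': 252.2149308587059, 'cy': 190.23924925286224, 'R': array([[-0.01552015, -0.99986081,  0.0061223 ],
       [-0.99752092,  0.01506293, -0.06873946],
       [ 0.06863767, -0.00717397, -0.99761586]]), 't': array([  71.16956971,  519.06037016, 1315.40796047])}
```

View pics/top0.png

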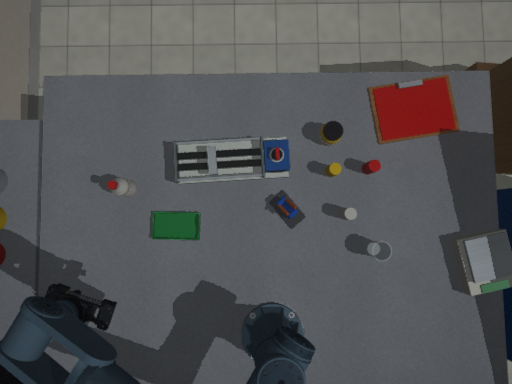

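View pics/scene0.png

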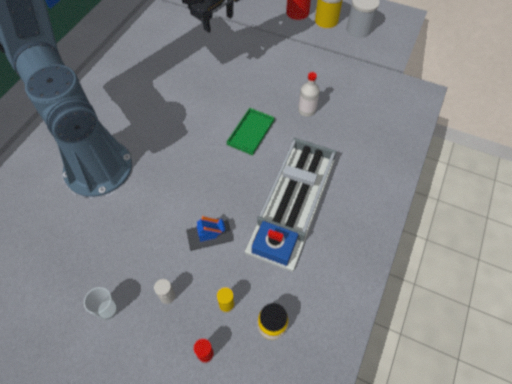

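The top view shows all three jars: white at (350,213), yellow (334,169) and red (371,166). It also shows the roller (176–290, 137–183) with the applicator at (212,160), the tray at (176,225), the rest at (287,208), and the knob at about (277,155).

```bash
cat > h.py <<'E'
import numpy as np, cv2
from scipy.spatial.transform import Rotation as Ro
from bench import robot, viewer
def cloud(n,snap=None):
    c=viewer.camera_params(n); p,d=snap or viewer.snapshot(n)
    f=p.shape[0]/2/np.tan(np.radians(c["fov_y"])/2)
    v,u=np.mgrid[:p.shape[0],:p.shape[1]]
    X=np.stack([(u-c["cx"])/f*d,(v-c["cy"])/f*d,d],-1)
    W=(X-c["t"])@c["R"]
    W[d==0]=np.nan
    return p,W,cv2.cvtColor(p,cv2.COLOR_RGB2HSV)
def rect(P):
    (x,y),(w,h),a=cv2.minAreaRect(P[:,:2].astype(np.float32)); return np.round([x,y,w,h,a],1)
E
python3 - <<'E'
from h import *
for n in("top","scene"):
    z=np.load(n+"0.npz"); p,W,H=cloud(n,(z["p"],z["d"]))
    h,s,v=[H[...,i].astype(int) for i in range(3)]
    X,Y,Z=[np.nan_to_num(W[...,i],nan=-999) for i in range(3)]
    work=(X>250)&(X<800)&(Y>-350)&(Y<480)
    def rep(name,m):
        m=(m&work).astype(np.uint8)
        k,l,st,_=cv2.connectedComponentsWithStats(m)
        for i in range(1,k):
            if st[i,4]>=12:
                P=W[l==i]; print(n,name,st[i,4],"uv",st[i,:2],"med",np.round(np.median(P,0),1),"mean",np.round(P.mean(0),1),"zr",np.round(np.percentile(P[:,2],[2,98]),0),"rect",rect(P))
    print("table z",np.median(Z[work]))
    rep("jartop",(abs(Z-84)<7))
    rep("green",(h>45)&(h<80)&(s>120)&(Z>12))
    rep("greenfloor",(h>45)&(h<80)&(s>120)&(Z<12))
    rep("dark plate",(Z>6)&(Z<16)&~((h>45)&(h<80)&(s>120)))
    rep("orange",(h>3)&(h<22)&(s>120)&(Z>30)&(Z<130))
    rep("boxtop",(h>100)&(h<130)&(s>120)&(abs(Z-70)<6))
    rep("redknob",((h<6)|(h>174))&(s>120)&(Z>95)&(Z<125))
    rep("appl",(abs(Z-82)<8)&(s<60))
    rep("endpl",(abs(Z-65)<5)&(s<90))
    rep("blackroll",(v<60)&(Z>45)&(Z<65))
E
```

```text
table z 0.8021644630377869
top jartop 308 uv [324 121] med [ 723.2 -225.4   84.1] mean [ 722.6 -225.7   84.1] zr [78. 90.] rect [ 723.4 -225.5   67.6   67.2   44.1]
top jartop 233 uv [207 146] med [623.6 203.3  81.1] mean [623.8 204.3  81.3] zr [77. 86.] rect [624.4 204.3 100.4  30.6   3.9]
top jartop 23 uv [279 149] med [641.5 -39.   83.4] mean [641.8 -38.5  83.4] zr [78. 88.] rect [644.1 -38.9  32.    9.3   5.2]
top jartop 33 uv [271 150] med [639.2 -14.6  82.6] mean [639.8 -13.3  83. ] zr [79. 87.] rect [640.4 -11.6  14.1  31.6  88. ]
top jartop 124 uv [329 163] med [ 586.5 -227.7   83.4] mean [ 587.3 -228.1   83.6] zr [79. 89.] rect [ 587.3 -228.2   39.2   41.9    0. ]
top jartop 12 uv [368 162] med [ 596.4 -346.5   82.8] mean [ 596.5 -346.6   83.3] zr [79. 90.] rect [ 596.5 -346.7    3.1   24.2   89.8]
top jartop 70 uv [284 203] med [441.  -73.9  82.9] mean [441.8 -70.6  82.8] zr [77. 90.] rect [442.8 -70.5  32.1  42.5  43.6]
top jartop 125 uv [344 208] med [ 430.8 -276.1   83.2] mean [ 429.7 -276.3   83.1] zr [78. 87.] rect [ 429.4 -276.3   41.5   38.3   89. ]
top jartop 17 uv 
[... 6924 characters left out ...]
ct [658.2  74.6  22.    8.9  82.3]
scene endpl 15 uv [157 294] med [ 440.4 -295.8   63.5] mean [ 438.5 -293.9   64.3] zr [60. 70.] rect [ 436.9 -294.3   25.9    5.2   21.4]
scene blackroll 134 uv [297 146] med [609.5 284.9  57.3] mean [609.  285.1  57.3] zr [51. 63.] rect [609.4 285.4  21.   89.4   5.3]
scene blackroll 137 uv [309 150] med [648.6 286.5  57.9] mean [648.4 287.   57.7] zr [52. 63.] rect [649.3 286.9  21.9  87.2   5.9]
scene blackroll 275 uv [274 181] med [617.7 107.7  57.7] mean [617.7 109.1  57.5] zr [51. 62.] rect [617.3 111.9  18.7 153.3   2.9]
scene blackroll 289 uv [286 184] med [657.4 109.5  57.7] mean [657.3 111.   57.8] zr [51. 64.] rect [657.3 113.   19.  153.    2.5]
```

```bash
cat >> h.py <<'E'
def Rtool(psi,tilt=0,az=0):
    """closing-line (tool y) heading psi deg, tool down, then tilted so tool z leans `tilt` deg towards heading az"""
    p=np.radians(psi); y=np.array([np.cos(p),np.sin(p),0]); z=np.array([0,0,-1.])
    R=np.stack([np.cross(y,z),y,z],1)
    a=np.radians(az); u=np.array([np.cos(a),np.sin(a),0])
    return Ro.from_rotvec(np.radians(tilt)*np.cross([0,0,-1.],u))*Ro.from_matrix(R)
def to(*tg):
    """tg: (grasp point xyz, Rtool) ; prints shift/turn in present tool axes and rows needed"""
    o=robot.get_obs(); R0=Ro.from_rotvec(o["eef_rot"]); p0=o["tool_pos"]; pp,pR=p0,R0
    for g,R in tg:
        t=np.array(g,float)-6*R.as_matrix()[:,2]
        d=R0.inv().apply(t-p0); r=(R0.inv()*R).as_rotvec()
        n=max(np.linalg.norm(t-pp)/41.7,(pR.inv()*R).magnitude()/.125); pp,pR=t,R
        print(np.round(d,1),np.round(r,3),"rows %.1f"%n)
    print("t %.1f"%o["clock"],"q",np.round(o["q"],2),"grasp",np.round(p0+6*R0.as_matrix()[:,2],1),"F",np.round(o["wrist_force"],1),"w",round(o["grip_width"]*88,1),"gf",round(o["grasp_force"],1))
def jars():
    """jar lid centres seen by both fixed cameras"""
    for n in("top","scene"):
        p,W,H=cloud(n); h,s,v=[H[...,i].astype(int) for i in range(3)]
        X,Y,Z=[np.nan_to_num(W[...,i],nan=-999) for i in range(3)]
        w=(abs(Z-84)<8)&(X>250)&(X<800)&(Y>-480)&(Y<-120)
        for c,m in(("white",(s<60)&(v>120)),("yellow",(h>18)&(h<35)&(s>120)),("red",((h<8)|(h>172))&(s>120))):
            k,l,st,_=cv2.connectedComponentsWithStats((m&w).astype(np.uint8))
            for i in range(1,k):
                if st[i,4]>40: print(n,c,rect(W[l==i]),"z",round(np.median(W[l==i][:,2]),1))
E
python3 - <<'E'
from h import *
jars()
for n in("top","scene"):
    z=np.load(n+"0.npz"); p,W,H=cloud(n,(z["p"],z["d"]))
    h,s,v=[H[...,i].astype(int) for i in range(3)]
    X,Y,Z=[np.nan_to_num(W[...,i],nan=-999) for i in range(3)]
    m=(h>3)&(h<22)&(s>120)&(Z>30)&(Z<130)&(X>380)&(X<520)&(abs(Y)<150)
    P=W[m]; c=np.linalg.lstsq(np.c_[P[:,:2]-P[:,:2].mean(0),np.ones(len(P))],P[:,2],rcond=None)[0]
    print(n,"orange slope",np.round(c,2),"dir",np.degrees(np.arctan2(c[1],c[0])),P.mean(0))
    m=(v<70)&(Z>50)&(Z<63)&(X>570)&(X<700)&(Y>30)&(Y<340)
    P=W[m]; L=P[P[:,1]<100]; U=P[P[:,1]>270]
    for k in(cv2.fitLine,): 
        for side in (P[P[:,0]<636-(P[:,1]-110)*.05],P[P[:,0]>636-(P[:,1]-110)*.05]):
            f=k(side[:,:2].astype(np.float32),cv2.DIST_L1,0,.01,.01).ravel(); f=f*np.sign(f[1]) if 0 else f
            yy=182; print(n,"roller x at y182",round(f[2]+(yy-f[3])*f[0]/f[1],1),"yaw",round(np.degrees(-f[0]/f[1]),2),len(side))
    m=(h>45)&(h<80)&(s>120)&(X>300)&(Z>-8)&(Z<35)&(X<500)&(Y>200)&(Y<460); print(n,"tray",rect(W[m]))
    m=(Z>40)&(Z<90)&(X>520)&(X<750)&(Y>-90)&(Y<370)&(Z>57); print(n,"roller all",rect(W[m]))
E
```

```text
top white [ 430.1 -277.9   39.4   37.6   43.8] z 83.8
top yellow [ 5.877e+02 -2.276e+02  3.880e+01  4.160e+01  1.000e-01] z 83.6
top red [ 596.2 -366.3   39.3   42.2    0.6] z 83.6
scene white [ 431.2 -276.6   42.6   43.    55.2] z 85.4
scene white [ 301.1 -377.6   67.5   67.9   29. ] z 88.6
scene yellow [ 589.5 -229.3   40.1   41.6   89.6] z 85.2
scene red [ 598.8 -366.6   41.4   39.7   27.8] z 85.3
top orange slope [-0.73 -0.61 72.58] dir -139.90391194491252 [457.77382141 -57.38491612  72.58257106]
top roller x at y182 610.7 yaw 3.04 454
top roller x at y182 650.8 yaw 2.7 454
top tray [395.8 343.6 170.9  97.8  89.1]
top roller all [633.9 136.1 144.8 411.5   2.8]
scene orange slope [-0.67 -0.64 74.33] dir -136.0261370517208 [454.55695457 -54.43301566  74.33030857]
scene roller x at y182 614.1 yaw 2.74 428
scene roller x at y182 654.0 yaw 2.9 438
scene tray [397.  343.7 174.1 100.5  87.4]
scene roller all [634.1 136.6 145.3 417.1   2.8]
```

```bash
python3 - <<'E'
from h import *
R=Rtool(94)
to(([624.8,204.5,180],R),([624.8,204.5,110],R))
E
```

```text
[-524.6 -178.3   77.2] [-0.001 -0.    -0.401] rows 13.4
[-524.6 -178.2  147.2] [-0.001 -0.    -0.401] rows 1.7
t 0.2 q [ 1.03  0.18  1.61 -0.    1.35 -0.21] grasp [186.6 543.6 257.2] F [ 0.  -0.   0.9] w 88.0 gf 0.0
```

```bash
python3 -m pendant '[[-524.6,-178.3,77,0,0,-0.401],[-524.6,-178.3,77,0,0,-0.401],[-524.6,-178.3,77,0,0,-0.401],[-524.6,-178.3,77,0,0,-0.401],[-524.6,-178.3,77,0,0,-0.401],[-524.6,-178.3,77,0,0,-0.401],[-524.6,-178.3,77,0,0,-0.401],[-524.6,-178.3,77,0,0,-0.401],[-524.6,-178.3,77,0,0,-0.401],[-524.6,-178.3,77,0,0,-0.401],[-524.6,-178.3,77,0,0,-0.401],[-524.6,-178.3,77,0,0,-0.401],[-524.6,-178.3,77,0,0,-0.401],[-524.6,-178.3,77,0,0,-0.401],[-524.6,-178.3,147,0,0,-0.401],[-524.6,-178.3,147,0,0,-0.401],[-524.6,-178.3,147,0,0,-0.401],[-524.6,-178.3,147,0,0,-0.401]]' 0.7
python3 - <<'E'
from h import *
p,W,H=cloud("wrist"); cv2.imwrite("pics/w1.png",p[:,:,::-1])
m=(W[...,2]>77)&(W[...,2]<88); 
k,l,st,_=cv2.connectedComponentsWithStats(m.astype(np.uint8))
for i in range(1,k):
    if st[i,4]>300: print(st[i],rect(W[l==i]),np.nanmedian(W[l==i][:,2]))
to(([624.8,204.5,79.5],Rtool(94)))
E
```

```text
clock: 1.7
tool_pos: [623.4, 204.5, 114.7]
eef_rot: [0.11, -3.135, 0.001]
wrist_force: [-0.3, 0.7, 1.0]
grip_width: 0.701
grasp_force: 0.0
[ 222  144   64  138 8257] [610.4 205.   72.5  30.1   4. ] 81.85867441663345
[226 317  55  11 598] [670.2 209.    8.5  29.6   5.2] 81.72954385181022
[ 0.2 -0.5 31.7] [-0.    -0.     0.001] rows 0.8
t 1.8 q [ 0.14  0.51  1.49  0.    1.14 -1.5 ] grasp [625.  205.  111.2] F [ 0.  -0.  -0.1] w 61.5 gf 0.0
```

View pics/w1.png

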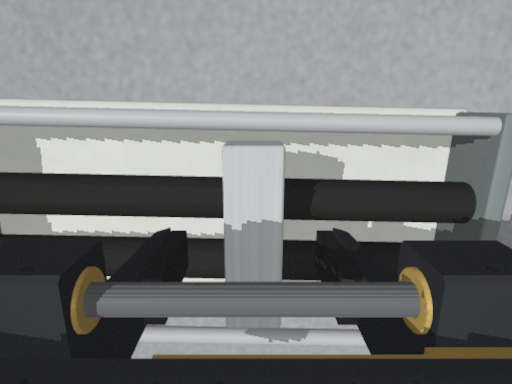

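The wrist view shows the bar (cols 222–286) centred between the open fingers, so I go down and grip.

```bash
python3 -m pendant '[[0,1,16,0,0,0],[0,1,31.7,0,0,0],[0,1,31.7,0,0,0],[0,1,31.7,0,0,0]]' && python3 -m pendant '[[0,0,0,0,0,0],[0,0,0,0,0,0],[0,0,0,0,0,0],[0,0,0,0,0,0],[0,0,0,0,0,0],[0,0,0,0,0,0]]' 0.2 40 && python3 -m pendant '[[0,0,-30,0,0,0],[0,0,-70,0,0,0],[0,0,-70,0,0,0]]' 
python3 - <<'E'
from h import *
R=Rtool(-1.8)
to(([396.5,344,145],R),([396.5,344,50],R))
E
```

```text
clock: 2.08
tool_pos: [625.4, 206.4, 86.9]
eef_rot: [-0.112, 3.138, 0.0]
wrist_force: [0.4, 0.2, 0.7]
grip_width: 0.698
grasp_force: 0.0
clock: 2.58
tool_pos: [625.2, 205.9, 85.6]
eef_rot: [-0.11, 3.139, 0.0]
wrist_force: [-1.8, -0.2, 3.4]
grip_width: 0.334
grasp_force: 40.0
clock: 2.83
tool_pos: [628.7, 206.5, 162.5]
eef_rot: [-0.11, 3.129, 0.002]
wrist_force: [2.3, 0.8, -0.8]
grip_width: 0.335
grasp_force: 40.0
[222.1 153.5   9.3] [0.009 0.007 1.673] rows 13.4
[223.1 153.4 104.2] [0.009 0.007 1.673] rows 2.3
t 2.8 q [ 0.14  0.46  1.46  0.    1.21 -1.5 ] grasp [628.8 206.5 156.5] F [ 2.3  0.8 -0.8] w 29.5 gf 40.0
```

```bash
python3 -m pendant '[[222,153.5,9,0,0,1.673],[222,153.5,9,0,0,1.673],[222,153.5,9,0,0,1.673],[222,153.5,9,0,0,1.673],[222,153.5,9,0,0,1.673],[222,153.5,9,0,0,1.673],[222,153.5,9,0,0,1.673],[222,153.5,9,0,0,1.673],[222,153.5,9,0,0,1.673],[222,153.5,9,0,0,1.673],[222,153.5,9,0,0,1.673],[222,153.5,9,0,0,1.673],[222,153.5,9,0,0,1.673],[222,153.5,9,0,0,1.673],[222,153.5,40,0,0,1.673],[222,153.5,80,0,0,1.673],[222,153.5,100,0,0,1.673],[222,153.5,100,0,0,1.673],[222,153.5,100,0,0,1.673]]'
python3 - <<'E'
from h import *
R=Rtool(-1.8)
to(([396.5,344,26.5],R))
E
```

```text
clock: 4.42
tool_pos: [391.6, 342.7, 53.8]
eef_rot: [-2.256, -2.185, 0.006]
wrist_force: [1.0, 0.5, -3.4]
grip_width: 0.336
grasp_force: 40.0
[ 1.5  4.9 21.3] [-0.003  0.002 -0.001] rows 0.5
t 4.4 q [ 0.49  0.36  1.87 -0.    0.91  0.52] grasp [391.6 342.7  47.8] F [ 1.   0.5 -3.4] w 29.6 gf 40.0
```

```bash
python3 -m pendant '[[1.5,4.9,8,0,0,0],[1.5,4.9,16,0,0,0],[1.5,4.9,21,0,0,0],[1.5,4.9,23,0,0,0],[1.5,4.9,23,0,0,0]]' && python3 - <<'E'
from h import *
to()
E
```

```text
clock: 4.83
tool_pos: [397.9, 344.9, 32.3]
eef_rot: [2.257, 2.186, 0.001]
wrist_force: [-0.1, 0.2, -2.4]
grip_width: 0.336
grasp_force: 40.0
t 4.8 q [ 0.49  0.41  1.86 -0.    0.87  0.52] grasp [397.9 344.9  26.3] F [-0.1  0.2 -2.4] w 29.6 gf 40.0
```

```bash
python3 -m pendant '[[0,0,1,0,0,0],[0,0,2,0,0,0],[0,0,2,0,0,0],[0,0,2,0,0,0]]'; python3 -m pendant '[[0,0,1,0,0,0],[0,0,1.5,0,0,0],[0,0,1.5,0,0,0],[0,0,1.5,0,0,0]]'
```

```text
clock: 5.17
tool_pos: [398.0, 344.9, 32.0]
eef_rot: [2.256, 2.186, 0.0]
wrist_force: [-6.3, -4.5, 17.0]
grip_width: 0.337
grasp_force: 40.0
clock: 5.5
tool_pos: [398.0, 345.0, 32.0]
eef_rot: [2.256, 2.186, -0.0]
wrist_force: [-12.3, -8.8, 32.9]
grip_width: 0.335
grasp_force: 40.0
```

```bash
python3 -m pendant '[[0,0,-2.5,0,0,0],[0,0,-2.5,0,0,0]]'; python3 -m pendant '[[0,0,0,0,0,0],[0,0,0,0,0,0],[0,0,0,0,0,0],[0,0,0,0,0,0]]' 0.47; python3 -m pendant '[[0,0,-20,0,0,0],[0,0,-60,0,0,0],[0,0,-100,0,0,0],[0,0,-140,0,0,0],[0,0,-140,0,0,0]]' 
python3 - <<'E'
from h import *
for n in ("top","scene"):
    p,W,H=cloud(n); X,Y,Z=[np.nan_to_num(W[...,i],nan=-999) for i in range(3)]
    m=(abs(Z-26)<10)&(X>345)&(X<450)&(Y>260)&(Y<430)&(H[...,1]<80); print(n,rect(W[m]),np.median(Z[m]))
jars()
r=Rtool(-50.5)
# look over the rest: the tool pointing down, grasp point back of it
to(([330,-60,260],r))
c=viewer.camera_params("wrist"); o=robot.get_obs(); R0=Ro.from_rotvec(o["eef_rot"])
print("cam in tool",R0.inv().apply(-c["R"].T@c["t"]-o["tool_pos"]),"cam z in tool",R0.inv().apply(c["R"][2]))
E
```

```text
clock: 5.67
tool_pos: [398.3, 345.1, 32.2]
eef_rot: [2.256, 2.185, 0.004]
wrist_force: [0.6, -0.2, -3.1]
grip_width: 0.341
grasp_force: 40.0
clock: 6.0
tool_pos: [397.6, 344.7, 30.8]
eef_rot: [-2.257, -2.186, 0.0]
wrist_force: [-0.1, -0.4, -0.0]
grip_width: 0.471
grasp_force: 0.0
clock: 6.42
tool_pos: [401.8, 347.1, 179.2]
eef_rot: [2.254, 2.183, 0.02]
wrist_force: [1.1, 1.3, 0.9]
grip_width: 0.465
grasp_force: 0.0
top [397.5 328.3  69.4  29.   88.7] 27.590975224687433
scene [396.7 354.1 152.  100.7  89.3] 28.336001547450685
top white [ 429.3 -277.4   40.9   38.2   89.2] z 83.9
top yellow [ 588.4 -227.7   39.1   41.7   25.6] z 83.5
top red [ 596.4 -366.6   39.7   42.1    0.8] z 83.8
scene white [ 430.9 -276.3   42.2   42.1   10.3] z 85.0
scene white [ 300.9 -377.7   67.5   68.1   41.8] z 88.1
scene yellow [ 589.8 -228.8   42.5   39.6   73.1] z 85.4
scene red [ 599.1 -366.9   41.3   39.9   29. ] z 85.7
[-406.3  -54.1  -95.7] [-0.001  0.002  0.849] rows 10.1
t 6.6 q [ 0.49  0.18  1.81 -0.    1.15  0.52] grasp [396.9 344.3 163.8] F [ 0.1 -0.9  0. ] w 41.3 gf 0.0
cam in tool [  67.38706438   -0.14442612 -121.51856538] cam z in tool [-2.62889892e-01 -9.61137055e-04  9.64825363e-01]
```

```bash
python3 - <<'E'
from h import *
to(([410,-98,190],Rtool(-50.5)))
E
```

```text
[-441.7   27.2  -25.8] [-0.001  0.002  0.849] rows 10.6
t 6.6 q [ 0.49  0.18  1.81 -0.    1.15  0.52] grasp [396.9 344.3 163.8] F [ 0.1 -0.9  0. ] w 41.3 gf 0.0
```

```bash
python3 -m pendant '[[-442,27,-26,0,0,0.849],[-442,27,-26,0,0,0.849],[-442,27,-26,0,0,0.849],[-442,27,-26,0,0,0.849],[-442,27,-26,0,0,0.849],[-442,27,-26,0,0,0.849],[-442,27,-26,0,0,0.849],[-442,27,-26,0,0,0.849],[-442,27,-26,0,0,0.849],[-442,27,-26,0,0,0.849],[-442,27,-26,0,0,0.849],[-442,27,-26,0,0,0.849],[-442,27,-26,0,0,0.849],[-442,27,-26,0,0,0.849],[-442,27,-26,0,0,0.849]]' 1.0
python3 - <<'E'
from h import *
to()
p,W,H=cloud("wrist"); cv2.imwrite("pics/w2.png",p[:,:,::-1]); np.savez("w2.npz",p=p,W=W)
a=np.radians(39.5); yr=np.array([np.cos(a),np.sin(a)]); xr=np.array([yr[1],-yr[0]])
o=np.array([450,-65.])
D=W[...,:2]-o; x=D@xr; y=D@yr; z=W[...,2]
# profile: z vs (x,y) for pixels on the rest
h,s=H[...,0].astype(int),H[...,1].astype(int)
m=(h>3)&(h<22)&(s>120)&(z>30)&(abs(x)<40)
for sgn in(-1,1):
    q=m&(sgn*x>0); print("rail",sgn,q.sum(),"x",np.percentile(x[q],[2,50,98]).round(1),"y",np.percentile(y[q],[2,50,98]).round(1),"z",np.percentile(z[q],[2,50,98]).round(1),"y+z",np.percentile((y+z)[q],[2,20,50,80,98]).round(1))
q=(z>6)&(z<14)&(abs(x)<60)&(abs(y)<90); print("plate",rect(W[q]))
b=(h>100)&(h<130)&(s>120)&(abs(x)<40)&(z>15)
for y0 in range(-60,61,8):
    q=b&(abs(y-y0)<4); 
    if q.sum()>20: print(y0,q.sum(),"z",np.percentile(z[q],[2,50,98]).round(0),"x",np.percentile(x[q],[2,50,98]).round(0))
E
```

```text
clock: 7.87
tool_pos: [409.8, -96.4, 195.8]
eef_rot: [-2.954, -1.063, 0.002]
wrist_force: [0.2, 0.6, -0.1]
grip_width: 0.995
grasp_force: 0.0
t 7.9 q [-0.51 -0.1   2.04  0.    1.2   0.36] grasp [409.8 -96.4 189.8] F [ 0.2  0.6 -0.1] w 87.6 gf 0.0
rail -1 1015 x [-23.8 -18.3  -2.1] y [-33.2   7.3  33. ] z [ 51.7  77.  262.8] y+z [ 78.5  81.7  84.9  87.5 230.3]
rail 1 1430 x [ 3.  16.2 38. ] y [-33.5  -1.1  32.4] z [ 51.7  85.2 263.4] y+z [ 78.2  82.4  86.3 229.  231.5]
plate [449.  -64.  130.2  70.3  39.2]
-28 237 z [71. 74. 77.] x [-19.  -1.  15.]
-20 463 z [76. 81. 85.] x [-19.  -2.  16.]
-12 468 z [79. 84. 87.] x [-17.  -1.  14.]
-4 406 z [71. 76. 80.] x [-13.  -2.   9.]
4 352 z [63. 67. 72.] x [-13.  -2.  10.]
12 346 z [55. 60. 64.] x [-13.  -1.  10.]
20 338 z [47. 52. 56.] x [-13.  -1.  10.]
28 328 z [43. 46. 48.] x [-13.  -2.  10.]
36 513 z [47. 52. 56.] x [-18.  -1.  15.]
44 482 z [52. 56. 58.] x [-18.  -2.  16.]
```

View pics/w2.png

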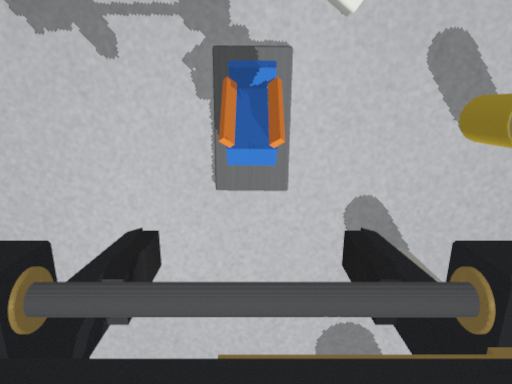

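The rest's plate centre comes out at (449,-64) with its y axis at 39.3°. From the trough and foot geometry the seat is at about (460.8,-54.3,90). Next is the white jar.

```bash
python3 - <<'E'
from h import *
r=Rtool(-50.7)
to(([430.2,-277,150],r),([430.2,-277,70],r))
E
```

```text
[-99.6 152.   39.9] [-0.002  0.001  0.006] rows 4.5
[-99.6 152.2 119.9] [-0.002  0.001  0.006] rows 1.9
t 7.9 q [-0.51 -0.1   2.04  0.    1.2   0.36] grasp [410.  -96.4 190.1] F [0.5 0.1 0.5] w 87.9 gf 0.0
```

```bash
python3 -m pendant '[[-99.6,152,40,0,0,0.006],[-99.6,152,40,0,0,0.006],[-99.6,152,40,0,0,0.006],[-99.6,152,40,0,0,0.006],[-99.6,152,40,0,0,0.006],[-99.6,152,40,0,0,0.006],[-99.6,152,40,0,0,0.006],[-99.6,152,40,0,0,0.006]]' 1.0
cat >> h.py <<'E'
def lid(x,y):
    p,W,H=cloud("wrist"); m=(abs(W[...,2]-84)<5)&(np.hypot(W[...,0]-x,W[...,1]-y)<60)
    print("lid px",m.sum(),rect(W[m]) if m.sum()>50 else "",np.median(W[m],0) if m.sum() else "")
    return p
E
python3 - <<'E'
from h import *
lid(430,-277)
to(([430.2,-277,70],Rtool(-50.7)))
E
```

```text
clock: 8.58
tool_pos: [430.5, -276.7, 156.7]
eef_rot: [-2.958, -1.055, 0.0]
wrist_force: [0.1, 0.0, -0.5]
grip_width: 0.997
grasp_force: 0.0
lid px 3672 [ 430.4 -276.    42.9   42.7   39.3] [ 431.21618821 -275.30172791   84.55411889]
[-0.5  0.2 81. ] [-0.001 -0.    -0.   ] rows 1.9
t 8.6 q [-0.8   0.17  1.86  0.    1.12  0.08] grasp [ 430.5 -276.6  151. ] F [0.4 1.  0.3] w 87.7 gf 0.0
```

Wrist lid centre is (430.4,-276.0), which agrees. I go down, grip and lift.

```bash
python3 -m pendant '[[0,0,35,0,0,0],[0,0,65,0,0,0],[0,0,81,0,0,0],[0,0,81,0,0,0],[0,0,81,0,0,0]]' && python3 -m pendant '[[0,0,0,0,0,0],[0,0,0,0,0,0],[0,0,0,0,0,0],[0,0,0,0,0,0],[0,0,0,0,0,0],[0,0,0,0,0,0]]' 0.3 35
python3 - <<'E'
from h import *
to()
E
python3 -m pendant '[[0,0,-30,0,0,0],[0,0,-70,0,0,0],[0,0,-110,0,0,0],[0,0,-120,0,0,0],[0,0,-120,0,0,0]]'
cat >> h.py <<'E'
HD=39.3; A=np.radians(HD); yr=np.array([np.cos(A),np.sin(A),0]); up=np.array([0,0,1.])
seat=np.array([460.8,-54.3,90.]); ax=(up-yr)/2**.5; nn=(up+yr)/2**.5
Rlid=Rtool(HD-90,45,HD); Rside=Rtool(HD-90,45,HD+180)
E
python3 - <<'E'
from h import *
g=seat+28*ax
to((g+60*nn+5*ax,Rlid),(g+4*nn+3*ax,Rlid))
E
```

```text
clock: 9.05
tool_pos: [430.3, -276.9, 76.0]
eef_rot: [-2.957, -1.055, 0.001]
wrist_force: [0.2, 0.0, 1.5]
grip_width: 1.001
grasp_force: 0.0
clock: 9.55
tool_pos: [430.5, -278.8, 76.4]
eef_rot: [2.959, 1.053, 0.0]
wrist_force: [-0.8, -0.4, -0.3]
grip_width: 0.576
grasp_force: 0.0
t 9.6 q [-0.81  0.3   1.89 -0.    0.95  0.08] grasp [ 430.5 -278.8   70.4] F [-0.8 -0.4 -0.3] w 50.6 gf 0.0
clock: 9.97
tool_pos: [432.1, -280.3, 199.9]
eef_rot: [2.953, 1.051, 0.005]
wrist_force: [0.7, -0.6, -1.8]
grip_width: 0.487
grasp_force: 35.0
[ 179.8 -157.3   38.8] [0.008 0.785 0.001] rows 6.3
[ 141.6 -157.6   79.7] [0.008 0.785 0.001] rows 1.3
t 10.0 q [-0.81  0.11  1.82  0.    1.2   0.08] grasp [ 432.1 -280.3  193.9] F [ 0.7 -0.6 -1.8] w 42.9 gf 35.0
```

```bash
python3 - <<'E'
from h import *
to()
p,W,H=cloud("wrist")
o=robot.get_obs(); R0=Ro.from_rotvec(o["eef_rot"]); T=R0.inv().apply((W.reshape(-1,3)-o["tool_pos"]))-[0,0,6]
ok=(abs(T[:,1])<15)&(abs(T[:,0])<24)&(T[:,2]>-45)&(T[:,2]<90)
print("wrist: lid in tool z",ok.sum(),np.percentile(T[ok],[2,50,98],axis=0).round(1))
for n in("scene","top"):
    p,W,H=cloud(n); m=(np.hypot(W[...,0]-432,W[...,1]+280)<26)&(W[...,2]>20)&(H[...,1]<70)&(H[...,2]>110)
    print(n,m.sum(),np.percentile(W[m][:,2],[1,5,50,95,99]).round(1) if m.sum() else "")
cv2.imwrite("pics/s2.png",cv2.resize(p[150:270,280:440,::-1],None,fx=4,fy=4))
p,_=viewer.snapshot("scene"); cv2.imwrite("pics/s2.png",cv2.resize(p[180:330,90:290,::-1],None,fx=3.5,fy=3.5))
E
```

```text
t 10.0 q [-0.81  0.11  1.82  0.    1.2   0.08] grasp [ 432.1 -280.3  193.9] F [ 0.7 -0.6 -1.8] w 42.9 gf 35.0
wrist: lid in tool z 6531 [[-12.4 -14.2   6.7]
 [ 11.8   0.4   8.3]
 [ 23.6  14.4  79. ]]
scene 64 [100.5 105.  182.2 523.  524.7]
top 1 [177.7 177.7 177.7 177.7 177.7]
```

View pics/s2.png

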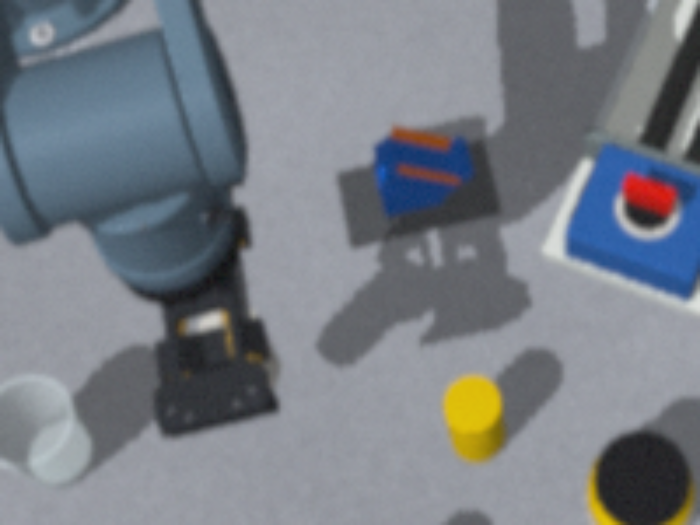

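The scene view shows the jar hidden behind the gripper. The depth shows it held only by its top 11 mm, because I lifted before the fingers had closed. I'll set it down and grip again.

```bash
python3 -m pendant '[[0,0,40,0,0,0],[0,0,80,0,0,0],[0,0,96,0,0,0],[0,0,99.5,0,0,0],[0,0,101,0,0,0],[0,0,102,0,0,0]]'
python3 -m pendant '[[0,0,0,0,0,0],[0,0,0,0,0,0],[0,0,0,0,0,0]]' 
python3 - <<'E'
from h import *
to()
E
```

```text
clock: 10.67
tool_pos: [430.1, -278.4, 94.6]
eef_rot: [-2.958, -1.053, 0.002]
wrist_force: [-8.0, 7.3, 33.2]
grip_width: 0.493
grasp_force: 35.1
clock: 10.92
tool_pos: [430.1, -278.3, 94.7]
eef_rot: [-2.958, -1.053, 0.002]
wrist_force: [-6.2, 4.7, 23.2]
grip_width: 0.49
grasp_force: 35.1
t 10.9 q [-0.81  0.27  1.88 -0.    0.99  0.08] grasp [ 430.1 -278.3   88.7] F [-6.2  4.7 23.2] w 43.1 gf 35.1
```

```bash
python3 -m pendant '[[0,0,0,0,0,0],[0,0,0,0,0,0],[0,0,0,0,0,0],[0,0,0,0,0,0]]' 0.8
python3 - <<'E'
from h import *
to(([430.5,-278.8,70],Rtool(-50.7)))
p,W,H=cloud("wrist"); m=(abs(W[...,2]-84)<6)&(np.hypot(W[...,0]-430,W[...,1]+278)<40); print(m.sum(),np.median(W[m],0))
E
```

```text
clock: 11.25
tool_pos: [429.7, -277.9, 92.7]
eef_rot: [-2.958, -1.052, 0.002]
wrist_force: [-0.2, -0.5, 0.1]
grip_width: 0.769
grasp_force: 0.0
[ 0.1  1.2 16.7] [-0.002  0.    -0.002] rows 0.4
t 11.2 q [-0.81  0.27  1.89  0.    0.99  0.08] grasp [ 429.7 -277.9   86.7] F [-0.2 -0.5  0.1] w 67.6 gf 0.0
7023 [ 435.01262017 -272.13718474   84.52247744]
```

```bash
python3 -m pendant '[[0,1,10,0,0,0],[0,1,16.7,0,0,0],[0,1,16.7,0,0,0],[0,1,16.7,0,0,0]]' && python3 -m pendant '[[0,0,0,0,0,0],[0,0,0,0,0,0],[0,0,0,0,0,0],[0,0,0,0,0,0],[0,0,0,0,0,0],[0,0,0,0,0,0],[0,0,0,0,0,0],[0,0,0,0,0,0]]' 0.3 35
python3 - <<'E'
from h import *
to()
E
```

```text
clock: 11.63
tool_pos: [430.5, -278.8, 76.2]
eef_rot: [-2.958, -1.053, 0.001]
wrist_force: [0.3, -0.4, -0.0]
grip_width: 0.799
grasp_force: 0.0
clock: 12.3
tool_pos: [431.1, -279.3, 77.5]
eef_rot: [2.96, 1.053, 0.0]
wrist_force: [-0.7, 1.6, 2.4]
grip_width: 0.494
grasp_force: 34.7
t 12.3 q [-0.81  0.3   1.89  0.    0.95  0.08] grasp [ 431.1 -279.3   71.5] F [-0.7  1.6  2.4] w 43.4 gf 34.7
```

```bash
python3 -m pendant '[[0,0,-30,0,0,0],[0,0,-70,0,0,0],[0,0,-110,0,0,0],[0,0,-120,0,0,0],[0,0,-120,0,0,0],[0,0,-120,0,0,0]]'
python3 - <<'E'
from h import *
g=seat+29*ax
to((g+60*nn+5*ax,Rlid),(g+4*nn+3*ax,Rlid))
E
```

```text
clock: 12.8
tool_pos: [430.9, -279.3, 197.0]
eef_rot: [2.959, 1.053, 0.0]
wrist_force: [-0.6, -0.0, -1.8]
grip_width: 0.492
grasp_force: 34.7
[ 179.4 -155.5   36.2] [ 0.001  0.785 -0.002] rows 6.3
[ 141.2 -155.5   77.2] [ 0.001  0.785 -0.002] rows 1.3
t 12.8 q [-0.81  0.12  1.82 -0.    1.2   0.08] grasp [ 430.9 -279.3  191. ] F [-0.6 -0.  -1.8] w 43.3 gf 34.7
```

```bash
python3 -m pendant '[[179.4,-155.5,36.2,0,0.785,-0.002],[179.4,-155.5,36.2,0,0.785,-0.002],[179.4,-155.5,36.2,0,0.785,-0.002],[179.4,-155.5,36.2,0,0.785,-0.002],[179.4,-155.5,36.2,0,0.785,-0.002],[179.4,-155.5,36.2,0,0.785,-0.002],[179.4,-155.5,36.2,0,0.785,-0.002],[179.4,-155.5,36.2,0,0.785,-0.002],[179.4,-155.5,36.2,0,0.785,-0.002],[179.4,-155.5,36.2,0,0.785,-0.002],[179.4,-155.5,36.2,0,0.785,-0.002],[179.4,-155.5,36.2,0,0.785,-0.002]]'
python3 - <<'E'
from h import *
g=seat+29*ax
to((g+4*nn+3*ax,Rlid))
p,W,H=cloud("scene"); cv2.imwrite("pics/s3.png",cv2.resize(p[180:330,120:290,::-1],None,fx=4,fy=4))
o=robot.get_obs(); R0=Ro.from_rotvec(o["eef_rot"])
for n in ("scene","top"):
  p,W,H=cloud(n); T=R0.inv().apply((W.reshape(-1,3)-o["tool_pos"]))-[0,0,6]
  ok=(np.hypot(T[:,0],T[:,1])<30)&(T[:,2]>22)&(T[:,2]<75)&(H[...,1].ravel()<70)&(H[...,2].ravel()>90)
  print(n,ok.sum(),np.percentile(T[ok],[2,50,98],axis=0).round(1) if ok.sum() else "")
E
```

```text
clock: 13.8
tool_pos: [472.4, -46.2, 161.5]
eef_rot: [-2.532, -0.905, -1.048]
wrist_force: [-0.3, 0.1, -1.2]
grip_width: 0.489
grasp_force: 34.7
[-56.5  -1.1   2.7] [0.002 0.001 0.001] rows 1.4
t 13.8 q [-0.84 -0.02  2.26  0.92  1.08 -0.49] grasp [475.6 -43.5 157.3] F [-0.3  0.1 -1.2] w 43.1 gf 34.7
scene 187 [[ -2.7 -14.9  22.6]
 [ 19.1  11.1  45.4]
 [ 25.7  20.6  68.2]]
top 55 [[ 8.9 -2.  23.5]
 [20.3  5.6 47.9]
 [24.9 18.8 69.5]]
```

View pics/s3.png

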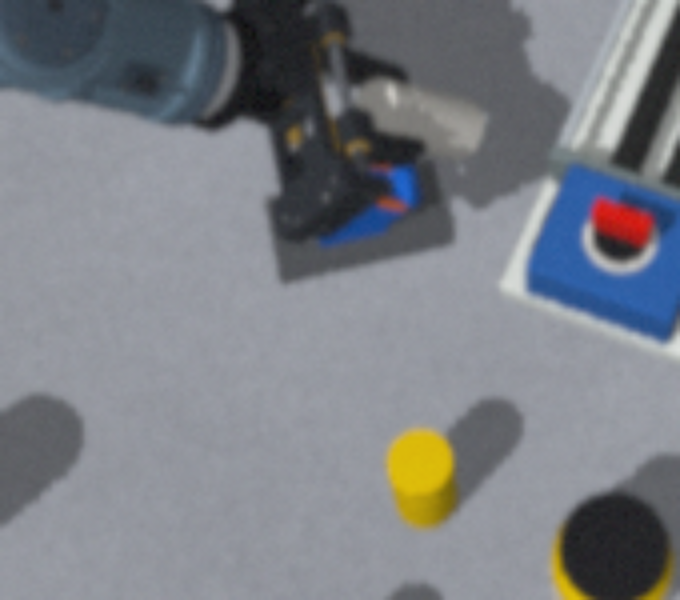

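The white jar hangs aligned with the tool above the rest (crop 350–490, 80–150). I lower it along the trough normal.

```bash
python3 -m pendant '[[-20,-1,1,0,0,0],[-40,-1,2.7,0,0,0],[-50,-1,2.7,0,0,0],[-56,-1,2.7,0,0,0],[-56,-1,2.7,0,0,0],[-56,-1,2.7,0,0,0]]'; python3 -m pendant '[[-1,0,0,0,0,0],[-2,0,0,0,0,0],[-3,0,0,0,0,0],[-3,0,0,0,0,0],[-3,0,0,0,0,0]]'
python3 - <<'E'
from h import *
to((seat+29*ax,Rlid))
E
```

```text
clock: 14.45
tool_pos: [442.3, -68.9, 119.9]
eef_rot: [-2.531, -0.903, -1.048]
wrist_force: [-0.2, -0.9, -1.7]
grip_width: 0.487
grasp_force: 34.7
clock: 14.87
tool_pos: [440.6, -70.0, 117.7]
eef_rot: [-2.531, -0.904, -1.049]
wrist_force: [0.6, 0.1, -1.2]
grip_width: 0.492
grasp_force: 34.7
[-1.5  0.6  2.7] [0.001 0.    0.001] rows 0.1
t 14.9 q [-0.96  0.07  2.31  0.93  1.08 -0.67] grasp [443.9 -67.3 113.5] F [ 0.6  0.1 -1.2] w 43.3 gf 34.7
```

```bash
python3 -m pendant '[[-1,0,0,0,0,0],[-2,0,0,0,0,0],[-2,0,0,0,0,0],[-2,0,0,0,0,0]]'; python3 -m pendant '[[0,0,1,0,0,0],[0,0,2,0,0,0],[0,0,3,0,0,0],[0,0,3,0,0,0],[0,0,3,0,0,0]]'
python3 - <<'E'
from h import *
to((seat+29*ax,Rlid))
print(Rlid.inv().apply(robot.get_obs()["wrist_force"]))
E
```

```text
clock: 15.2
tool_pos: [439.7, -71.1, 116.4]
eef_rot: [-2.531, -0.903, -1.049]
wrist_force: [2.2, -0.2, 0.4]
grip_width: 0.491
grasp_force: 34.7
clock: 15.62
tool_pos: [441.4, -70.2, 114.5]
eef_rot: [-2.531, -0.904, -1.049]
wrist_force: [-2.7, -3.0, 8.0]
grip_width: 0.49
grasp_force: 34.6
[0.4 0.  0. ] [0.002 0.    0.001] rows 0.0
t 15.6 q [-0.96  0.08  2.31  0.94  1.07 -0.68] grasp [444.7 -67.5 110.3] F [-2.7 -3.   8. ] w 43.1 gf 34.6
[ 2.87332926  0.61568042 -8.47392672]
```

```bash
python3 -m pendant '[[0,0,-1,0,0,0],[0,0,-1,0,0,0],[0,0,-1,0,0,0],[0,0,-1,0,0,0],[0,0,-1,0,0,0],[0,0,-1,0,0,0]]' 0.9; python3 -m pendant '[[0,0,-20,0,0,0],[0,0,-50,0,0,0],[0,0,-80,0,0,0],[0,0,-110,0,0,0],[0,0,-110,0,0,0],[0,0,-110,0,0,0]]'
python3 - <<'E'
from h import *
to((seat+150*up,Rtool(HD-90)),(seat+90*nn,Rside))
p,W,H=cloud("wrist"); D=W.reshape(-1,3)-seat
a=D@ax; n=D@nn; x=D@np.cross(nn,ax)
ok=(abs(a)<60)&(abs(n)<30)&(abs(x)<30)&(n>-8)&(H[...,1].ravel()<70)
print("jar: along",np.percentile(a[ok],[2,98]).round(1),"normal",np.percentile(n[ok],[50,98]).round(1),"side",np.percentile(x[ok],[2,98]).round(1),ok.sum())
cv2.imwrite("pics/w3.png",p[:,:,::-1])
E
```

```text
clock: 16.12
tool_pos: [440.3, -69.7, 114.5]
eef_rot: [-2.53, -0.904, -1.048]
wrist_force: [0.2, 0.3, -0.5]
grip_width: 0.897
grasp_force: 0.0
clock: 16.62
tool_pos: [380.3, -120.6, 193.1]
eef_rot: [-2.535, -0.903, -1.05]
wrist_force: [-0.1, -0.2, -0.2]
grip_width: 0.9
grasp_force: 0.0
[111.2  -0.4  36.1] [ 0.005 -0.784 -0.001] rows 6.3
[ 97.   -0.9 146.5] [ 0.004 -1.569 -0.003] rows 6.3
t 16.6 q [-1.2  -0.17  2.31  0.76  1.37 -0.62] grasp [ 383.6 -117.9  188.8] F [-0.1 -0.2 -0.2] w 79.2 gf 0.0
jar: along [-29.8  43.6] normal [ 9.8 22. ] side [-19.7  19.5] 2820
```

The white jar is parked: its lid end is 43 mm along the axis and its top 22 mm above it, as expected. Next I swing over to the side grip.

```bash
python3 -m pendant '[[111,0,36,0,-0.785,0],[111,0,36,0,-0.785,0],[111,0,36,0,-0.785,0],[111,0,36,0,-0.785,0],[111,0,36,0,-0.785,0],[111,0,36,0,-0.785,0],[111,0,36,0,-0.785,0],[97,-0.5,146.5,0.003,-1.569,-0.002],[97,-0.5,146.5,0.003,-1.569,-0.002],[97,-0.5,146.5,0.003,-1.569,-0.002],[97,-0.5,146.5,0.003,-1.569,-0.002],[97,-0.5,146.5,0.003,-1.569,-0.002],[97,-0.5,146.5,0.003,-1.569,-0.002],[97,-0.5,146.5,0.003,-1.569,-0.002],[97,-0.5,146.5,0.003,-1.569,-0.002],[97,-0.5,146.5,0.003,-1.569,-0.002],[97,-0.5,146.5,0.003,-1.569,-0.002]]'
python3 - <<'E'
from h import *
to((seat+9*nn,Rside))
E
```

```text
clock: 18.08
tool_pos: [512.7, -9.1, 156.4]
eef_rot: [2.531, 0.91, -1.047]
wrist_force: [-0.5, -0.2, 0.0]
grip_width: 0.902
grasp_force: 0.0
[-1.8  2.1 80.6] [-0.    -0.002  0.004] rows 1.9
t 18.1 q [ 0.    0.61  1.44 -0.47  1.73  0.96] grasp [509.4 -11.8 152.2] F [-0.5 -0.2  0. ] w 79.4 gf 0.0
```

```bash
python3 -m pendant '[[-1.8,2,35,0,0,0.004],[-1.8,2,65,0,0,0.004],[-1.8,2,80.6,0,0,0.004],[-1.8,2,80.6,0,0,0.004],[-1.8,2,80.6,0,0,0.004]]'; python3 -m pendant '[[0,0,0,0,0,0],[0,0,0,0,0,0],[0,0,0,0,0,0],[0,0,0,0,0,0],[0,0,0,0,0,0],[0,0,0,0,0,0],[0,0,0,0,0,0],[0,0,0,0,0,0],[0,0,0,0,0,0]]' 0.3 35
python3 - <<'E'
from h import *
to((seat+9*nn,Rside))
E
```

```text
clock: 18.5
tool_pos: [469.1, -48.5, 102.3]
eef_rot: [2.533, 0.9, -1.045]
wrist_force: [0.3, -0.4, 1.0]
grip_width: 0.898
grasp_force: 0.0
clock: 19.25
tool_pos: [469.4, -47.4, 101.7]
eef_rot: [2.532, 0.902, -1.046]
wrist_force: [-0.1, 5.7, 1.4]
grip_width: 0.488
grasp_force: 35.0
[ 0.5 -0.2  1.1] [-0.001 -0.002 -0.001] rows 0.0
t 19.2 q [-0.06  0.61  1.58 -0.5   1.58  0.99] grasp [466.2 -50.1  97.4] F [-0.1  5.7  1.4] w 42.9 gf 35.0
```

```bash
python3 -m pendant '[[0,0,-20,0,0,0],[0,0,-50,0,0,0],[0,0,-90,0,0,0],[0,0,-120,0,0,0],[0,0,-120,0,0,0],[0,0,-120,0,0,0]]'
cat >> h.py <<'E'
YW=2.85; w=np.radians(YW); ry=np.array([-np.sin(w),np.cos(w),0]); rx=np.array([np.cos(w),np.sin(w),0]); RO=np.array([632.2,181,0])
Rrol=Rtool(YW)
def slot(y,z): return RO+y*ry+z*up
E
python3 - <<'E'
from h import *
to((slot(95,175),Rrol))
E
```

```text
clock: 19.75
tool_pos: [536.1, 5.8, 187.1]
eef_rot: [2.531, 0.902, -1.042]
wrist_force: [0.1, 0.7, -2.7]
grip_width: 0.49
grasp_force: 35.0
[ 175.6 -151.1 -166.3] [-0.362  0.724 -0.886] rows 9.6
t 19.8 q [ 0.02  0.62  1.35 -0.46  1.81  0.95] grasp [532.8   3.1 182.8] F [ 0.1  0.7 -2.7] w 43.1 gf 35.0
```

```bash
python3 -m pendant '[[175.6,-151,-166,-0.362,0.724,-0.886],[175.6,-151,-166,-0.362,0.724,-0.886],[175.6,-151,-166,-0.362,0.724,-0.886],[175.6,-151,-166,-0.362,0.724,-0.886],[175.6,-151,-166,-0.362,0.724,-0.886],[175.6,-151,-166,-0.362,0.724,-0.886],[175.6,-151,-166,-0.362,0.724,-0.886],[175.6,-151,-166,-0.362,0.724,-0.886],[175.6,-151,-166,-0.362,0.724,-0.886],[175.6,-151,-166,-0.362,0.724,-0.886],[175.6,-151,-166,-0.362,0.724,-0.886],[175.6,-151,-166,-0.362,0.724,-0.886],[175.6,-151,-166,-0.362,0.724,-0.886],[175.6,-151,-166,-0.362,0.724,-0.886],[175.6,-151,-166,-0.362,0.724,-0.886]]'
python3 - <<'E'
from h import *
to((slot(95,90),Rrol))
p,W,H=cloud("wrist"); cv2.imwrite("pics/w4.png",p[:,:,::-1])
D=W-RO; x=D@rx; y=D@ry; z=W[...,2]
# roller tops, rods and valley centre
for y0 in (20,60,110,140):
    for nm,lo,hi,zl,zh in (("rod-",-75,-57,55,70),("rod+",57,75,55,70),("rol-",-35,-5,54,61),("rol+",5,35,54,61)):
        q=(abs(y-y0)<15)&(x>lo)&(x<hi)&(z>zl)&(z<zh)
        if q.sum()>60: print(y0,nm,q.sum(),np.percentile(x[q],[2,98]).round(1),"mid",np.percentile(x[q],[2,98]).mean().round(1),"ztop",np.percentile(z[q],95).round(1))
o=robot.get_obs(); R0=Ro.from_rotvec(o["eef_rot"]); T=R0.inv().apply((W.reshape(-1,3)-o["tool_pos"]))-[0,0,6]
ok=(abs(T[:,1])<14)&(abs(T[:,0])<55)&(T[:,2]>-25)&(T[:,2]<12)&(H[...,2].ravel()>100)
c=np.polyfit(T[ok,0],T[ok,2],1); print("jar top in tool: x",np.percentile(T[ok,0],[2,98]).round(1),"z",np.median(T[ok,2]).round(1),"slope",c.round(3))
E
```

```text
clock: 21.0
tool_pos: [626.6, 275.3, 179.4]
eef_rot: [-2.166, -2.272, 0.006]
wrist_force: [-0.2, -0.5, -1.3]
grip_width: 0.488
grasp_force: 35.0
[ 0.6  1.3 83.4] [-0.004  0.001 -0.002] rows 2.0
t 21.0 q [0.24 0.5  1.37 0.   1.28 0.19] grasp [626.6 275.3 173.4] F [-0.2 -0.5 -1.3] w 43.0 gf 35.0
60 rod- 226 [-70.7 -61.3] mid -66.0 ztop 65.3
60 rod+ 278 [60.8 69.9] mid 65.4 ztop 65.1
110 rod- 550 [-70.6 -61.3] mid -66.0 ztop 65.3
110 rod+ 547 [60.7 69.9] mid 65.3 ztop 65.1
110 rol- 71 [-29. -12.] mid -20.5 ztop 58.5
110 rol+ 79 [11.3 28.6] mid 19.9 ztop 58.8
140 rod- 611 [-70.7 -59.4] mid -65.1 ztop 65.6
140 rod+ 618 [59.1 70.2] mid 64.6 ztop 65.5
140 rol- 871 [-29.  -11.5] mid -20.3 ztop 58.5
140 rol+ 878 [10.8 28.5] mid 19.7 ztop 58.7
jar top in tool: x [-33.8  42.9] z -10.3 slope [ 0.034 -9.936]
```

View pics/w4.png

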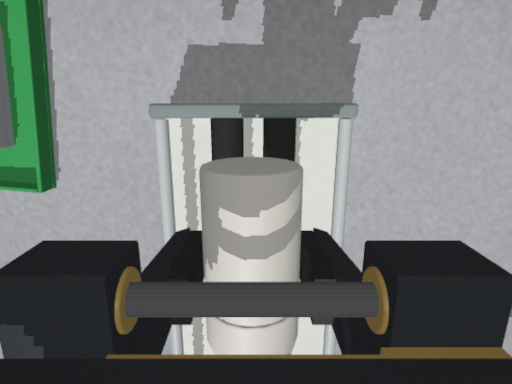

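The wrist view shows the white jar (cols 200–302) lying along the valley between the rods (cols 165 and 342). I lower it to contact.

```bash
python3 -m pendant '[[0,1.2,30,0,0,0],[0,1.2,60,0,0,0],[0,1.2,78,0,0,0],[0,1.2,85,0,0,0],[0,1.2,85,0,0,0],[0,1.2,85,0,0,0]]'; python3 -m pendant '[[0,0,1,0,0,0],[0,0,2,0,0,0],[0,0,3,0,0,0],[0,0,4,0,0,0],[0,0,4,0,0,0],[0,0,4,0,0,0]]'
python3 - <<'E'
from h import *
to((slot(95,84.5),Rrol))
E
```

```text
clock: 21.55
tool_pos: [628.1, 275.6, 95.7]
eef_rot: [-2.166, -2.273, 0.003]
wrist_force: [1.1, -0.2, -1.2]
grip_width: 0.489
grasp_force: 35.0
clock: 22.05
tool_pos: [627.6, 275.3, 91.1]
eef_rot: [-2.166, -2.273, 0.003]
wrist_force: [0.4, -1.0, -2.0]
grip_width: 0.492
grasp_force: 35.0
[ 0.6 -0.   0.6] [-0.003 -0.    -0.002] rows 0.0
t 22.1 q [0.24 0.6  1.41 0.   1.13 0.19] grasp [627.5 275.3  85.1] F [ 0.4 -1.  -2. ] w 43.3 gf 35.0
```

```bash
python3 -m pendant '[[0,0,1,0,0,0],[0,0,2,0,0,0],[0,0,2,0,0,0],[0,0,2,0,0,0]]'; python3 -m pendant '[[0,0,0,0,0,0],[0,0,0,0,0,0],[0,0,0,0,0,0],[0,0,0,0,0,0],[0,0,0,0,0,0]]' 0.68;  python3 -m pendant '[[0,0,-20,0,0,0],[0,0,-50,0,0,0],[0,0,-90,0,0,0],[0,0,-120,0,0,0],[0,0,-120,0,0,0],[0,0,-120,0,0,0]]'
cat >> h.py <<'E'
def onroll(n="top"):
    p,W,H=cloud(n); D=W-RO; x=D@rx; y=D@ry; z=W[...,2]
    m=(abs(x)<24)&(abs(y)<150)&(z>82)&(z<108)
    k,l,st,_=cv2.connectedComponentsWithStats(m.astype(np.uint8))
    for i in range(1,k):
        q=l==i
        if st[i,4]>30: print(n,"on rollers: y",np.percentile(y[q],[1,99]).round(0),"x",x[q].mean().round(1),"ztop",np.percentile(z[q],95).round(1),"hsv",np.median(H[q],0))
E
python3 - <<'E'
from h import *
jars(); onroll(); onroll("scene")
r=Rtool(HD-90); to(([588.9,-228.2,165],r))
E
```

```text
clock: 22.38
tool_pos: [627.7, 275.3, 89.5]
eef_rot: [-2.166, -2.273, 0.003]
wrist_force: [-1.3, -0.2, 3.4]
grip_width: 0.492
grasp_force: 35.0
clock: 22.8
tool_pos: [627.6, 275.2, 88.8]
eef_rot: [-2.166, -2.272, 0.004]
wrist_force: [0.1, 0.4, 0.2]
grip_width: 0.68
grasp_force: 0.0
clock: 23.3
tool_pos: [629.4, 275.7, 212.0]
eef_rot: [2.167, 2.274, 0.004]
wrist_force: [0.1, 0.0, 0.3]
grip_width: 0.681
grasp_force: 0.0
top yellow [ 588.4 -227.6   39.2   40.6   25.5] z 83.2
top red [ 596.5 -365.8   39.8   41.8   31.5] z 83.4
scene white [ 300.6 -376.9   68.8   67.6    2.1] z 87.8
scene yellow [ 590.1 -228.3   41.3   40.6   27.1] z 85.4
scene red [ 598.8 -366.6   40.9   41.    28.2] z 85.2
top on rollers: y [52. 73.] x -1.3 ztop 96.6 hsv [ 36.   8. 127.]
scene on rollers: y [ 52. 136.] x 0.6 ztop 98.5 hsv [ 23.  10. 184.]
[-500.8  -61.8   36.3] [-0.006  0.004  0.933] rows 12.1
t 23.5 q [0.24 0.47 1.35 0.   1.33 0.19] grasp [626.7 275.  200.6] F [-0.5 -0.4 -0.2] w 59.9 gf 0.0
```

White lies on the rollers (y 52–136, top ~96). Now yellow.

```bash
python3 -m pendant '[[-501,-62,36,0,0,0.933],[-501,-62,36,0,0,0.933],[-501,-62,36,0,0,0.933],[-501,-62,36,0,0,0.933],[-501,-62,36,0,0,0.933],[-501,-62,36,0,0,0.933],[-501,-62,36,0,0,0.933],[-501,-62,36,0,0,0.933],[-501,-62,36,0,0,0.933],[-501,-62,36,0,0,0.933],[-501,-62,36,0,0,0.933],[-501,-62,36,0,0,0.933],[-501,-62,36,0,0,0.933],[-501,-62,36,0,0,0.933],[-501,-62,36,0,0,0.933],[-501,-62,36,0,0,0.933]]' 1.0
python3 - <<'E'
from h import *
lid(589,-228)
to(([588.9,-228.2,70.5],Rtool(HD-90)))
E
```

```text
clock: 24.83
tool_pos: [589.7, -226.4, 172.2]
eef_rot: [-2.955, -1.057, 0.006]
wrist_force: [0.2, 0.3, 0.7]
grip_width: 0.998
grasp_force: 0.0
lid px 3191 [ 588.5 -227.9   43.2   43.    13.3] [ 589.44732445 -227.03340454   84.5297139 ]
[-1.9  1.2 96.1] [-0.003  0.003  0.002] rows 2.3
t 24.9 q [-0.55  0.4   1.53 -0.    1.22  0.33] grasp [ 590.  -226.1  166.6] F [ 0.8  0.1 -0. ] w 88.1 gf 0.0
```

```bash
python3 -m pendant '[[-1.9,1.2,35,0,0,0],[-1.9,1.2,65,0,0,0],[-1.9,1.2,90,0,0,0],[-1.9,1.2,95.5,0,0,0],[-1.9,1.2,95.5,0,0,0],[-1.9,1.2,95.5,0,0,0]]' && python3 -m pendant '[[0,0,0,0,0,0],[0,0,0,0,0,0],[0,0,0,0,0,0],[0,0,0,0,0,0],[0,0,0,0,0,0],[0,0,0,0,0,0],[0,0,0,0,0,0],[0,0,0,0,0,0],[0,0,0,0,0,0],[0,0,0,0,0,0]]' 0.3 35
python3 - <<'E'
from h import *
to()
E
```

```text
clock: 25.38
tool_pos: [589.7, -229.5, 78.6]
eef_rot: [-2.957, -1.058, 0.004]
wrist_force: [0.2, 0.0, 0.7]
grip_width: 1.002
grasp_force: 0.0
clock: 26.22
tool_pos: [588.9, -230.2, 77.7]
eef_rot: [-2.958, -1.056, 0.005]
wrist_force: [-2.4, 0.6, 1.1]
grip_width: 0.489
grasp_force: 34.9
t 26.2 q [-0.56  0.52  1.57 -0.    1.05  0.33] grasp [ 588.9 -230.2   71.7] F [-2.4  0.6  1.1] w 43.0 gf 34.9
```

```bash
python3 -m pendant '[[0,0,-30,0,0,0],[0,0,-70,0,0,0],[0,0,-110,0,0,0],[0,0,-120,0,0,0],[0,0,-120,0,0,0],[0,0,-120,0,0,0]]'
python3 - <<'E'
from h import *
g=seat+29.7*ax
to((g+60*nn+4*ax,Rlid),(g+4*nn+3*ax,Rlid))
E
```

```text
clock: 26.72
tool_pos: [589.2, -230.2, 197.2]
eef_rot: [-2.958, -1.056, 0.005]
wrist_force: [0.7, 0.8, -1.8]
grip_width: 0.493
grasp_force: 34.9
[  26.5 -217.3   37. ] [-0.002  0.788 -0.001] rows 6.3
[ -12.3 -217.2   77.4] [-0.002  0.788 -0.001] rows 1.3
t 26.7 q [-0.56  0.37  1.51 -0.    1.26  0.33] grasp [ 589.1 -230.2  191.2] F [ 0.7  0.8 -1.8] w 43.4 gf 34.9
```

```bash
python3 -m pendant '[[26.5,-217.3,37,0,0.788,0],[26.5,-217.3,37,0,0.788,0],[26.5,-217.3,37,0,0.788,0],[26.5,-217.3,37,0,0.788,0],[26.5,-217.3,37,0,0.788,0],[26.5,-217.3,37,0,0.788,0],[26.5,-217.3,37,0,0.788,0],[26.5,-217.3,37,0,0.788,0],[26.5,-217.3,37,0,0.788,0],[26.5,-217.3,37,0,0.788,0],[26.5,-217.3,37,0,0.788,0],[26.5,-217.3,37,0,0.788,0]]'
python3 - <<'E'
from h import *
g=seat+29.7*ax
to((g+3*nn+3*ax,Rlid))
E
```

```text
clock: 27.72
tool_pos: [472.7, -45.5, 161.3]
eef_rot: [-2.529, -0.904, -1.046]
wrist_force: [-0.1, -0.1, -1.5]
grip_width: 0.488
grasp_force: 34.9
[-57.8  -0.7   1.3] [-0.001  0.001 -0.   ] rows 1.4
t 27.7 q [-0.84 -0.02  2.26  0.92  1.08 -0.49] grasp [475.9 -42.8 157. ] F [-0.1 -0.1 -1.5] w 43.0 gf 34.9
```

```bash
python3 -m pendant '[[-20,-0.7,1,0,0,0],[-40,-0.7,1.3,0,0,0],[-50,-0.7,1.3,0,0,0],[-56,-0.7,1.3,0,0,0],[-58,-0.7,1.3,0,0,0],[-59,-0.7,1.3,0,0,0],[-60,-0.7,1.3,0,0,0],[-60,-0.7,1.3,0,0,0],[-60,-0.7,1.3,0,0,0]]'
python3 - <<'E'
from h import *
to((seat+29.7*ax,Rlid)); print(Rlid.inv().apply(robot.get_obs()["wrist_force"]))
E
```

```text
clock: 28.47
tool_pos: [439.8, -71.0, 118.0]
eef_rot: [-2.529, -0.903, -1.047]
wrist_force: [-0.3, 0.4, 0.0]
grip_width: 0.492
grasp_force: 34.9
[-0.9  0.4  3.1] [-0.001 -0.    -0.001] rows 0.1
t 28.5 q [-0.96  0.07  2.31  0.93  1.08 -0.67] grasp [443.1 -68.3 113.8] F [-0.3  0.4  0. ] w 43.3 gf 34.9
[ 0.03972556 -0.47145545 -0.0293996 ]
```

```bash
python3 -m pendant '[[-1,0,0,0,0,0],[-1,0,1,0,0,0],[-1,0,2,0,0,0],[-1,0,3,0,0,0],[-1,0,3.5,0,0,0],[-1,0,3.5,0,0,0],[-1,0,3.5,0,0,0]]'
python3 - <<'E'
from h import *
to((seat+29.7*ax,Rlid)); print(Rlid.inv().apply(robot.get_obs()["wrist_force"]))
E
```

```text
clock: 29.05
tool_pos: [441.1, -70.2, 114.7]
eef_rot: [-2.53, -0.902, -1.047]
wrist_force: [2.3, -2.1, 2.7]
grip_width: 0.491
grasp_force: 34.8
[ 0.4  0.1 -0.3] [-0.    -0.    -0.001] rows 0.0
t 29.1 q [-0.96  0.08  2.3   0.93  1.07 -0.67] grasp [444.4 -67.6 110.5] F [ 2.3 -2.1  2.7] w 43.2 gf 34.8
[ 2.18751728  3.01613504 -1.56353716]
```

Seated at the same spot as the white jar. I release, retreat and regrip as before.

```bash
python3 -m pendant '[[0,0,0,0,0,0],[0,0,0,0,0,0],[0,0,0,0,0,0],[0,0,0,0,0,0],[0,0,0,0,0,0],[0,0,0,0,0,0]]' 0.9; python3 -m pendant '[[0,0,-20,0,0,0],[0,0,-50,0,0,0],[0,0,-80,0,0,0],[0,0,-110,0,0,0],[0,0,-110,0,0,0],[0,0,-110,0,0,0]]'
cat >> h.py <<'E'
def parked():
    p,W,H=cloud("wrist"); D=W.reshape(-1,3)-seat
    a=D@ax; n=D@nn; x=D@np.cross(nn,ax)
    ok=(abs(a)<60)&(abs(x)<30)&(n>-8)&(n<30)&~((H[...,0].ravel()>95)&(H[...,1].ravel()>100))
    print("jar: along",np.percentile(a[ok],[2,98]).round(1),"normal",np.percentile(n[ok],[50,98]).round(1),"side",np.percentile(x[ok],[2,98]).round(1),ok.sum())
E
python3 - <<'E'
from h import *
to((seat+150*up,Rtool(HD-90)),(seat+90*nn,Rside)); parked()
E
```

```text
clock: 29.55
tool_pos: [440.7, -69.6, 114.4]
eef_rot: [-2.529, -0.902, -1.046]
wrist_force: [-1.0, 0.6, -1.3]
grip_width: 0.895
grasp_force: 0.0
clock: 30.05
tool_pos: [380.9, -120.7, 192.9]
eef_rot: [-2.533, -0.901, -1.048]
wrist_force: [-0.3, 0.6, -0.5]
grip_width: 0.9
grasp_force: 0.0
[111.1  -1.   35.8] [ 0.002 -0.784 -0.002] rows 6.3
[ 96.9  -1.2 146.1] [ 1.00e-03 -1.57e+00 -3.00e-03] rows 6.3
t 30.1 q [-1.2  -0.17  2.31  0.76  1.37 -0.61] grasp [ 384.2 -118.   188.6] F [-0.3  0.6 -0.5] w 79.2 gf 0.0
jar: along [-31.   43.4] normal [ 9.7 21.8] side [-19.5  19.3] 2813
```

```bash
python3 -m pendant '[[111,-1,36,0,-0.785,0],[111,-1,36,0,-0.785,0],[111,-1,36,0,-0.785,0],[111,-1,36,0,-0.785,0],[111,-1,36,0,-0.785,0],[111,-1,36,0,-0.785,0],[111,-1,36,0,-0.785,0],[97,-1,146,0.001,-1.57,-0.003],[97,-1,146,0.001,-1.57,-0.003],[97,-1,146,0.001,-1.57,-0.003],[97,-1,146,0.001,-1.57,-0.003],[97,-1,146,0.001,-1.57,-0.003],[97,-1,146,0.001,-1.57,-0.003],[97,-1,146,0.001,-1.57,-0.003],[97,-1,146,0.001,-1.57,-0.003],[97,-1,146,0.001,-1.57,-0.003],[97,-1,146,0.001,-1.57,-0.003]]'
python3 - <<'E'
from h import *
to((seat+9*nn,Rside))
E
```

```text
clock: 31.52
tool_pos: [512.5, -9.0, 156.7]
eef_rot: [2.53, 0.912, -1.048]
wrist_force: [-1.0, 1.1, 0.6]
grip_width: 0.895
grasp_force: 0.0
[-1.6  2.3 80.8] [-0.    -0.002  0.006] rows 1.9
t 31.5 q [ 0.    0.61  1.44 -0.47  1.73  0.96] grasp [509.3 -11.7 152.4] F [-1.   1.1  0.6] w 78.7 gf 0.0
```

```bash
python3 -m pendant '[[-1.6,2,35,0,0,0.005],[-1.6,2,65,0,0,0.005],[-1.6,2,80.8,0,0,0.005],[-1.6,2,80.8,0,0,0.005],[-1.6,2,80.8,0,0,0.005]]'; python3 -m pendant '[[0,0,0,0,0,0],[0,0,0,0,0,0],[0,0,0,0,0,0],[0,0,0,0,0,0],[0,0,0,0,0,0],[0,0,0,0,0,0],[0,0,0,0,0,0],[0,0,0,0,0,0],[0,0,0,0,0,0]]' 0.3 35;  python3 -m pendant '[[0,0,-20,0,0,0],[0,0,-50,0,0,0],[0,0,-90,0,0,0],[0,0,-120,0,0,0],[0,0,-120,0,0,0],[0,0,-120,0,0,0]]'
python3 - <<'E'
from h import *
to((slot(0,175),Rrol))
E
```

```text
clock: 31.93
tool_pos: [469.0, -48.3, 102.3]
eef_rot: [2.533, 0.901, -1.046]
wrist_force: [0.5, -0.4, 0.0]
grip_width: 0.898
grasp_force: 0.0
clock: 32.68
tool_pos: [469.4, -47.5, 101.7]
eef_rot: [2.532, 0.902, -1.046]
wrist_force: [0.6, 4.7, 2.3]
grip_width: 0.492
grasp_force: 35.0
clock: 33.18
tool_pos: [535.9, 5.9, 186.9]
eef_rot: [2.531, 0.903, -1.043]
wrist_force: [0.1, -0.3, -1.3]
grip_width: 0.489
grasp_force: 35.0
[ 135.6  -74.5 -126.7] [-0.363  0.725 -0.886] rows 9.6
t 33.2 q [ 0.02  0.62  1.35 -0.46  1.81  0.95] grasp [532.6   3.2 182.7] F [ 0.1 -0.3 -1.3] w 43.0 gf 35.0
```

```bash
python3 -m pendant '[[135.6,-74.5,-126.7,-0.363,0.725,-0.886],[135.6,-74.5,-126.7,-0.363,0.725,-0.886],[135.6,-74.5,-126.7,-0.363,0.725,-0.886],[135.6,-74.5,-126.7,-0.363,0.725,-0.886],[135.6,-74.5,-126.7,-0.363,0.725,-0.886],[135.6,-74.5,-126.7,-0.363,0.725,-0.886],[135.6,-74.5,-126.7,-0.363,0.725,-0.886],[135.6,-74.5,-126.7,-0.363,0.725,-0.886],[135.6,-74.5,-126.7,-0.363,0.725,-0.886],[135.6,-74.5,-126.7,-0.363,0.725,-0.886],[135.6,-74.5,-126.7,-0.363,0.725,-0.886],[135.6,-74.5,-126.7,-0.363,0.725,-0.886],[135.6,-74.5,-126.7,-0.363,0.725,-0.886],[135.6,-74.5,-126.7,-0.363,0.725,-0.886],[135.6,-74.5,-126.7,-0.363,0.725,-0.886]]'
cat >> h.py <<'E'
def held():
    p,W,H=cloud("wrist"); o=robot.get_obs(); R0=Ro.from_rotvec(o["eef_rot"]); T=R0.inv().apply((W.reshape(-1,3)-o["tool_pos"]))-[0,0,6]
    ok=(abs(T[:,1])<14)&(abs(T[:,0])<55)&(T[:,2]>-25)&(T[:,2]<12)&(H[...,2].ravel()>100)
    c=np.polyfit(T[ok,0],T[ok,2],1); print("jar top in tool: x",np.percentile(T[ok,0],[2,98]).round(1),"z",np.median(T[ok,2]).round(1),"slope",c.round(3))
E
python3 - <<'E'
from h import *
to((slot(0,90),Rrol)); held(); onroll()
E
```

```text
clock: 34.43
tool_pos: [631.2, 181.1, 179.6]
eef_rot: [-2.165, -2.273, 0.005]
wrist_force: [0.5, 1.5, -0.9]
grip_width: 0.488
grasp_force: 35.0
[-0.1  1.3 83.6] [-0.004  0.    -0.001] rows 2.0
t 34.4 q [ 0.1   0.44  1.45 -0.    1.25  0.05] grasp [631.2 181.1 173.6] F [ 0.5  1.5 -0.9] w 42.9 gf 35.0
jar top in tool: x [-33.6  43. ] z -10.4 slope [ 0.034 -9.918]
top on rollers: y [53. 92.] x -3.3 ztop 96.9 hsv [40.  8. 86.]
```

```bash
python3 -m pendant '[[-1,1.2,30,0,0,0],[-1,1.2,60,0,0,0],[-1,1.2,78,0,0,0],[-1,1.2,85,0,0,0],[-1,1.2,87,0,0,0],[-1,1.2,88.5,0,0,0],[-1,1.2,89.5,0,0,0],[-1,1.2,89.5,0,0,0],[-1,1.2,89.5,0,0,0]]'
python3 - <<'E'
from h import *
to((slot(0,84.5),Rrol))
E
```

```text
clock: 35.28
tool_pos: [633.3, 180.0, 92.3]
eef_rot: [-2.166, -2.275, -0.0]
wrist_force: [0.3, -0.4, 0.0]
grip_width: 0.491
grasp_force: 35.0
[ 1.1 -1.   1.8] [-0.    -0.001 -0.001] rows 0.1
t 35.3 q [0.1  0.55 1.49 0.   1.1  0.05] grasp [633.3 180.   86.3] F [ 0.3 -0.4  0. ] w 43.2 gf 35.0
```

```bash
python3 -m pendant '[[0,-1,1,0,0,0],[0,-1,2,0,0,0],[0,-1,3,0,0,0],[0,-1,3.5,0,0,0],[0,-1,3.5,0,0,0]]'; python3 -m pendant '[[0,0,0,0,0,0],[0,0,0,0,0,0],[0,0,0,0,0,0],[0,0,0,0,0,0],[0,0,0,0,0,0]]' 0.68;  python3 -m pendant '[[0,0,-20,0,0,0],[0,0,-50,0,0,0],[0,0,-90,0,0,0],[0,0,-120,0,0,0],[0,0,-120,0,0,0],[0,0,-120,0,0,0]]'
python3 - <<'E'
from h import *
jars(); onroll(); onroll("scene")
r=Rtool(HD-90); to(([597.6,-366.5,165],r))
E
```

```text
clock: 35.7
tool_pos: [632.0, 179.9, 89.3]
eef_rot: [-2.166, -2.274, 0.001]
wrist_force: [-3.2, -0.9, 8.8]
grip_width: 0.488
grasp_force: 35.0
clock: 36.12
tool_pos: [631.2, 179.7, 87.0]
eef_rot: [-2.165, -2.273, 0.003]
wrist_force: [-0.2, 1.2, -0.2]
grip_width: 0.681
grasp_force: 0.0
clock: 36.62
tool_pos: [633.1, 179.9, 210.0]
eef_rot: [2.166, 2.274, 0.004]
wrist_force: [0.1, -0.7, 0.0]
grip_width: 0.68
grasp_force: 0.0
top red [ 596.3 -365.9   39.1   42.4    0.6] z 83.3
scene white [ 289.5 -371.6   68.4   43.9   62.4] z 88.6
scene white [ 325.  -387.4   58.5   18.5   67.1] z 88.1
scene red [ 598.7 -366.6   41.5   39.6   26.6] z 85.3
top on rollers: y [53. 95.] x -3.0 ztop 97.1 hsv [ 38.   8. 100.]
scene on rollers: y [103. 121.] x -1.3 ztop 98.8 hsv [ 20.   8. 111.]
scene on rollers: y [-43.  92.] x 0.0 ztop 98.1 hsv [ 25. 237. 186.]
[-543.8  -59.3   34.2] [-0.006  0.003  0.934] rows 13.1
t 36.8 q [0.1  0.41 1.44 0.   1.3  0.05] grasp [630.5 179.6 199. ] F [ 1.2 -0.2 -0.5] w 60.0 gf 0.0
```

Yellow lies at y −43 to 43. Now red.

```bash
python3 -m pendant '[[-544,-59,34,0,0,0.934],[-544,-59,34,0,0,0.934],[-544,-59,34,0,0,0.934],[-544,-59,34,0,0,0.934],[-544,-59,34,0,0,0.934],[-544,-59,34,0,0,0.934],[-544,-59,34,0,0,0.934],[-544,-59,34,0,0,0.934],[-544,-59,34,0,0,0.934],[-544,-59,34,0,0,0.934],[-544,-59,34,0,0,0.934],[-544,-59,34,0,0,0.934],[-544,-59,34,0,0,0.934],[-544,-59,34,0,0,0.934],[-544,-59,34,0,0,0.934],[-544,-59,34,0,0,0.934],[-544,-59,34,0,0,0.934]]' 1.0
python3 - <<'E'
from h import *
lid(597.5,-366.3)
to(([597.5,-366,70.5],Rtool(HD-90)))
E
```

```text
clock: 38.23
tool_pos: [599.2, -364.5, 172.1]
eef_rot: [-2.955, -1.057, 0.005]
wrist_force: [0.8, -0.6, 0.2]
grip_width: 1.0
grasp_force: 0.0
lid px 3175 [ 597.3 -366.    43.    43.1   43.5] [ 598.04151761 -365.32298242   84.52572392]
[-2.4  0.3 96.1] [-0.003  0.002  0.002] rows 2.3
t 38.3 q [-0.71  0.54  1.33 -0.    1.28  0.17] grasp [ 599.5 -364.4  166.6] F [ 0.1  0.  -0.5] w 88.0 gf 0.0
```

```bash
python3 -m pendant '[[-2.4,0.3,35,0,0,0],[-2.4,0.3,65,0,0,0],[-2.4,0.3,90,0,0,0],[-2.4,0.3,95.5,0,0,0],[-2.4,0.3,95.5,0,0,0],[-2.4,0.3,95.5,0,0,0]]' && python3 -m pendant '[[0,0,0,0,0,0],[0,0,0,0,0,0],[0,0,0,0,0,0],[0,0,0,0,0,0],[0,0,0,0,0,0],[0,0,0,0,0,0],[0,0,0,0,0,0],[0,0,0,0,0,0],[0,0,0,0,0,0],[0,0,0,0,0,0]]' 0.3 35
python3 - <<'E'
from h import *
to(); onroll("scene")
E
python3 -m pendant '[[0,0,-30,0,0,0],[0,0,-70,0,0,0],[0,0,-110,0,0,0],[0,0,-120,0,0,0],[0,0,-120,0,0,0],[0,0,-120,0,0,0]]'
python3 - <<'E'
from h import *
g=seat+29.7*ax
to((g+60*nn+4*ax,Rlid))
E
```

```text
clock: 38.78
tool_pos: [598.2, -367.5, 78.8]
eef_rot: [-2.958, -1.058, 0.003]
wrist_force: [-1.1, -0.1, 0.6]
grip_width: 1.0
grasp_force: 0.0
clock: 39.62
tool_pos: [597.3, -368.2, 77.8]
eef_rot: [-2.958, -1.056, 0.004]
wrist_force: [-0.8, 1.5, 1.7]
grip_width: 0.491
grasp_force: 34.9
t 39.6 q [-0.72  0.65  1.37 -0.    1.13  0.17] grasp [ 597.3 -368.2   71.8] F [-0.8  1.5  1.7] w 43.2 gf 34.9
scene on rollers: y [-43. 133.] x 0.7 ztop 98.6 hsv [ 25. 145. 196.]
clock: 40.17
tool_pos: [597.5, -368.2, 197.2]
eef_rot: [-2.958, -1.056, 0.003]
wrist_force: [-0.1, -0.2, -1.3]
grip_width: 0.492
grasp_force: 34.9
[ 107.3 -329.5   37.1] [-0.001  0.787 -0.001] rows 8.4
t 40.2 q [-0.72  0.51  1.31 -0.    1.32  0.17] grasp [ 597.5 -368.2  191.2] F [-0.1 -0.2 -1.3] w 43.3 gf 34.9
```

```bash
python3 -m pendant '[[107.3,-329.5,37,0,0.787,0],[107.3,-329.5,37,0,0.787,0],[107.3,-329.5,37,0,0.787,0],[107.3,-329.5,37,0,0.787,0],[107.3,-329.5,37,0,0.787,0],[107.3,-329.5,37,0,0.787,0],[107.3,-329.5,37,0,0.787,0],[107.3,-329.5,37,0,0.787,0],[107.3,-329.5,37,0,0.787,0],[107.3,-329.5,37,0,0.787,0],[107.3,-329.5,37,0,0.787,0],[107.3,-329.5,37,0,0.787,0],[107.3,-329.5,37,0,0.787,0],[107.3,-329.5,37,0,0.787,0],[107.3,-329.5,37,0,0.787,0]]'
python3 - <<'E'
from h import *
g=seat+29.7*ax
to((g+3*nn+3*ax,Rlid))
E
```

```text
clock: 41.42
tool_pos: [472.4, -46.2, 161.2]
eef_rot: [-2.53, -0.901, -1.047]
wrist_force: [0.5, -1.1, -1.6]
grip_width: 0.491
grasp_force: 34.9
[-57.3  -1.    1.7] [-0.     0.    -0.002] rows 1.4
t 41.4 q [-0.84 -0.02  2.26  0.92  1.08 -0.49] grasp [475.7 -43.5 156.9] F [ 0.5 -1.1 -1.6] w 43.2 gf 34.9
```

```bash
python3 -m pendant '[[-20,-1,1,0,0,0],[-40,-1,1.7,0,0,0],[-50,-1,1.7,0,0,0],[-56,-1,1.7,0,0,0],[-58,-1,1.7,0,0,0],[-59,-1,1.7,0,0,0],[-60.5,-1,1.7,0,0,0],[-60.5,-1,1.7,0,0,0],[-60.5,-1,2.7,0,0,0],[-60.5,-1,3.7,0,0,0],[-60.5,-1,4.7,0,0,0],[-60.5,-1,5,0,0,0],[-60.5,-1,5,0,0,0]]'
python3 - <<'E'
from h import *
to((seat+29.7*ax,Rlid)); print(Rlid.inv().apply(robot.get_obs()["wrist_force"]))
E
```

```text
clock: 42.5
tool_pos: [441.2, -69.5, 115.2]
eef_rot: [-2.529, -0.902, -1.047]
wrist_force: [-1.4, -1.6, 2.4]
grip_width: 0.495
grasp_force: 34.9
[-0.3  0.6 -0.4] [-0.001 -0.    -0.001] rows 0.0
t 42.5 q [-0.95  0.08  2.3   0.93  1.07 -0.67] grasp [444.5 -66.8 111. ] F [-1.4 -1.6  2.4] w 43.5 gf 34.9
[ 0.19877097  0.30612905 -3.14116147]
```

```bash
python3 -m pendant '[[0,0,0,0,0,0],[0,0,0,0,0,0],[0,0,0,0,0,0],[0,0,0,0,0,0],[0,0,0,0,0,0],[0,0,0,0,0,0]]' 0.9; python3 -m pendant '[[0,0,-20,0,0,0],[0,0,-50,0,0,0],[0,0,-80,0,0,0],[0,0,-110,0,0,0],[0,0,-110,0,0,0],[0,0,-110,0,0,0]]'
python3 - <<'E'
from h import *
to((seat+150*up,Rtool(HD-90)),(seat+90*nn,Rside)); parked()
E
```

```text
clock: 43.0
tool_pos: [440.8, -69.2, 114.7]
eef_rot: [-2.529, -0.901, -1.046]
wrist_force: [0.0, -0.7, -0.5]
grip_width: 0.894
grasp_force: 0.0
clock: 43.5
tool_pos: [380.9, -120.1, 193.3]
eef_rot: [-2.533, -0.901, -1.048]
wrist_force: [0.9, 0.2, -0.1]
grip_width: 0.9
grasp_force: 0.0
[110.5  -0.6  35.8] [ 0.002 -0.784 -0.002] rows 6.3
[ 96.3  -0.9 146.1] [ 0.002 -1.57  -0.003] rows 6.3
t 43.5 q [-1.2  -0.17  2.31  0.76  1.37 -0.61] grasp [ 384.2 -117.5  189. ] F [ 0.9  0.2 -0.1] w 79.2 gf 0.0
jar: along [-30.2  43.2] normal [ 9.5 21.7] side [-19.7  19.5] 2803
```

```bash
python3 -m pendant '[[111,-1,36,0,-0.785,0],[111,-1,36,0,-0.785,0],[111,-1,36,0,-0.785,0],[111,-1,36,0,-0.785,0],[111,-1,36,0,-0.785,0],[111,-1,36,0,-0.785,0],[111,-1,36,0,-0.785,0],[96.5,-1,146,0.001,-1.57,-0.003],[96.5,-1,146,0.001,-1.57,-0.003],[96.5,-1,146,0.001,-1.57,-0.003],[96.5,-1,146,0.001,-1.57,-0.003],[96.5,-1,146,0.001,-1.57,-0.003],[96.5,-1,146,0.001,-1.57,-0.003],[96.5,-1,146,0.001,-1.57,-0.003],[96.5,-1,146,0.001,-1.57,-0.003],[96.5,-1,146,0.001,-1.57,-0.003],[96.5,-1,146,0.001,-1.57,-0.003]]'
python3 - <<'E'
from h import *
to((seat+9*nn,Rside))
E
```

```text
clock: 44.97
tool_pos: [512.3, -8.6, 156.6]
eef_rot: [2.53, 0.911, -1.048]
wrist_force: [0.5, 0.3, 1.0]
grip_width: 0.905
grasp_force: 0.0
[-1.7  2.7 80.8] [-0.    -0.002  0.006] rows 1.9
t 45.0 q [ 0.    0.61  1.44 -0.47  1.73  0.96] grasp [509.1 -11.3 152.4] F [0.5 0.3 1. ] w 79.6 gf 0.0
```

```bash
python3 -m pendant '[[-1.6,2.4,35,0,0,0.005],[-1.6,2.4,65,0,0,0.005],[-1.6,2.4,80.8,0,0,0.005],[-1.6,2.4,80.8,0,0,0.005],[-1.6,2.4,80.8,0,0,0.005]]'; python3 -m pendant '[[0,0,0,0,0,0],[0,0,0,0,0,0],[0,0,0,0,0,0],[0,0,0,0,0,0],[0,0,0,0,0,0],[0,0,0,0,0,0],[0,0,0,0,0,0],[0,0,0,0,0,0],[0,0,0,0,0,0]]' 0.3 35;  python3 -m pendant '[[0,0,-20,0,0,0],[0,0,-50,0,0,0],[0,0,-90,0,0,0],[0,0,-120,0,0,0],[0,0,-120,0,0,0],[0,0,-120,0,0,0]]'
python3 - <<'E'
from h import *
to((slot(-95,175),Rrol))
E
```

```text
clock: 45.38
tool_pos: [469.0, -48.3, 102.2]
eef_rot: [2.533, 0.9, -1.046]
wrist_force: [0.6, 0.3, -0.6]
grip_width: 0.903
grasp_force: 0.0
clock: 46.13
tool_pos: [469.3, -47.5, 101.8]
eef_rot: [2.531, 0.902, -1.047]
wrist_force: [0.3, 5.2, 4.1]
grip_width: 0.49
grasp_force: 35.0
clock: 46.63
tool_pos: [536.0, 5.9, 186.8]
eef_rot: [2.531, 0.902, -1.043]
wrist_force: [0.2, 0.8, -1.8]
grip_width: 0.49
grasp_force: 35.0
[ 95.5   1.8 -86.7] [-0.363  0.725 -0.886] rows 9.6
t 46.6 q [ 0.02  0.62  1.35 -0.46  1.81  0.95] grasp [532.7   3.2 182.6] F [ 0.2  0.8 -1.8] w 43.1 gf 35.0
```

```bash
python3 -m pendant '[[95.5,1.8,-86.7,-0.363,0.725,-0.886],[95.5,1.8,-86.7,-0.363,0.725,-0.886],[95.5,1.8,-86.7,-0.363,0.725,-0.886],[95.5,1.8,-86.7,-0.363,0.725,-0.886],[95.5,1.8,-86.7,-0.363,0.725,-0.886],[95.5,1.8,-86.7,-0.363,0.725,-0.886],[95.5,1.8,-86.7,-0.363,0.725,-0.886],[95.5,1.8,-86.7,-0.363,0.725,-0.886],[95.5,1.8,-86.7,-0.363,0.725,-0.886],[95.5,1.8,-86.7,-0.363,0.725,-0.886],[95.5,1.8,-86.7,-0.363,0.725,-0.886],[95.5,1.8,-86.7,-0.363,0.725,-0.886],[95.5,1.8,-86.7,-0.363,0.725,-0.886],[95.5,1.8,-86.7,-0.363,0.725,-0.886],[95.5,1.8,-86.7,-0.363,0.725,-0.886]]'
python3 - <<'E'
from h import *
to((slot(-96,85),Rrol)); held(); onroll()
E
```

```text
clock: 47.88
tool_pos: [635.7, 86.3, 179.7]
eef_rot: [-2.165, -2.273, 0.005]
wrist_force: [0.6, 0.3, -1.1]
grip_width: 0.491
grasp_force: 35.0
[-1.2  1.5 88.7] [-0.004  0.    -0.001] rows 2.1
t 47.9 q [-0.05  0.41  1.5  -0.    1.24 -0.1 ] grasp [635.7  86.3 173.7] F [ 0.6  0.3 -1.1] w 43.2 gf 35.0
jar top in tool: x [-33.5  43.2] z -10.2 slope [ 0.037 -9.877]
top on rollers: y [10. 40.] x -1.5 ztop 96.6 hsv [ 24. 183.  89.]
top on rollers: y [-42. -26.] x -2.8 ztop 96.2 hsv [ 24. 184.  93.]
top on rollers: y [ 52. 135.] x -1.8 ztop 97.0 hsv [ 36.   9. 131.]
```

```bash
python3 -m pendant '[[-1,1,30,0,0,0],[-1,1,60,0,0,0],[-1,1,78,0,0,0],[-1,1,85,0,0,0],[-1,1,87,0,0,0],[-1,1,88.5,0,0,0],[-1,1,90,0,0,0],[-1,1,91,0,0,0],[-1,1,92,0,0,0],[-1,1,92,0,0,0],[-1,1,92,0,0,0]]'
python3 - <<'E'
from h import *
to((slot(-96,84.5),Rrol))
E
```

```text
clock: 48.9
tool_pos: [637.6, 84.9, 90.0]
eef_rot: [-2.167, -2.275, 0.0]
wrist_force: [-2.3, -0.6, 6.4]
grip_width: 0.489
grasp_force: 35.0
[ 0.3 -0.6 -0.5] [-0.    -0.    -0.001] rows 0.0
t 48.9 q [-0.05  0.52  1.54  0.    1.08 -0.1 ] grasp [637.6  84.9  84. ] F [-2.3 -0.6  6.4] w 43.0 gf 35.0
```

```bash
python3 -m pendant '[[0,0,-1,0,0,0],[0,0,-1,0,0,0],[0,0,-1,0,0,0],[0,0,-1,0,0,0],[0,0,-1,0,0,0]]' 0.68;  python3 -m pendant '[[0,0,-20,0,0,0],[0,0,-50,0,0,0],[0,0,-90,0,0,0],[0,0,-120,0,0,0],[0,0,-120,0,0,0],[0,0,-120,0,0,0]]'
python3 - <<'E'
from h import *
onroll(); onroll("scene")
to((slot(-206,165),Rtool(YW+90)))
E
```

```text
clock: 49.32
tool_pos: [636.6, 84.9, 89.1]
eef_rot: [-2.165, -2.273, 0.003]
wrist_force: [0.0, 0.5, 0.7]
grip_width: 0.681
grasp_force: 0.0
clock: 49.82
tool_pos: [638.4, 84.8, 211.9]
eef_rot: [2.166, 2.274, 0.002]
wrist_force: [-0.3, -0.3, -0.9]
grip_width: 0.685
grasp_force: 0.0
top on rollers: y [14. 40.] x -0.8 ztop 96.9 hsv [ 24. 183.  90.]
top on rollers: y [-42. -26.] x -2.3 ztop 97.3 hsv [ 24. 200. 126.]
top on rollers: y [ 52. 134.] x -2.1 ztop 96.5 hsv [ 32.5   9.  119. ]
scene on rollers: y [ 73. 135.] x 13.6 ztop 97.2 hsv [ 23.5   9.  150.5]
scene on rollers: y [-138.  -17.] x 0.3 ztop 98.5 hsv [  2.  225.  187.5]
[-109.8    1.    37. ] [-0.003 -0.004 -1.572] rows 12.6
t 49.9 q [-0.05  0.38  1.47  0.    1.29 -0.1 ] grasp [636.2  84.9 202.1] F [ 0.4 -0.3 -0.4] w 59.9 gf 0.0
```

```bash
python3 -m pendant '[[-110,1,37,0,0,-1.572],[-110,1,37,0,0,-1.572],[-110,1,37,0,0,-1.572],[-110,1,37,0,0,-1.572],[-110,1,37,0,0,-1.572],[-110,1,37,0,0,-1.572],[-110,1,37,0,0,-1.572],[-110,1,37,0,0,-1.572],[-110,1,37,0,0,-1.572],[-110,1,37,0,0,-1.572],[-110,1,37,0,0,-1.572],[-110,1,37,0,0,-1.572],[-110,1,37,0,0,-1.572],[-110,1,37,0,0,-1.572],[-110,1,37,0,0,-1.572],[-110,1,37,0,0,-1.572]]' 0.5
python3 - <<'E'
from h import *
p,W,H=cloud("wrist"); h,s,z=H[...,0].astype(int),H[...,1],W[...,2]
cv2.imwrite("pics/w5.png",p[:,:,::-1])
m=((h<8)|(h>172))&(s>120)&(z>106)&(z<116)&(np.hypot(W[...,0]-642,W[...,1]+25)<40); print(m.sum(),rect(W[m]),np.median(z[m]))
to((slot(-206,106),Rtool(YW+90)))
E
```

```text
clock: 51.25
tool_pos: [642.5, -24.8, 170.9]
eef_rot: [0.074, -3.136, -0.001]
wrist_force: [0.2, -0.2, -0.4]
grip_width: 0.506
grasp_force: 0.0
1464 [640.7 -23.2  41.7  12.6   2.4] 110.19690671227457
[ 0.   0.  59.3] [ 0.001 -0.004 -0.002] rows 1.4
t 51.3 q [-0.22  0.42  1.5  -0.    1.23 -1.84] grasp [642.7 -24.8 165.3] F [-0.2 -0.6  1. ] w 44.0 gf 0.0
```

View pics/w5.png

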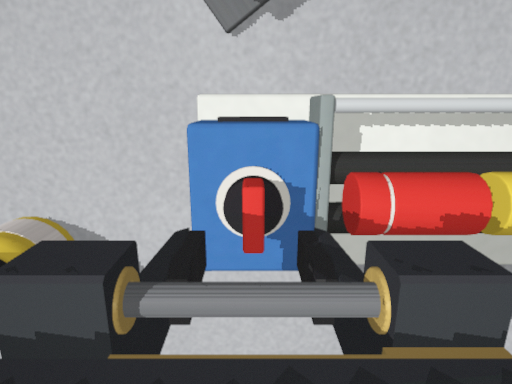

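The wrist view shows the knob bar (cols 243–265, rows 178–252), centred between the fingers, with the red jar lying in the valley at right. I descend and grip.

```bash
python3 -m pendant '[[1.5,1.3,25,0,0,0],[1.5,1.3,45,0,0,0],[1.5,1.3,56,0,0,0],[1.5,1.3,59,0,0,0],[1.5,1.3,59,0,0,0],[1.5,1.3,59,0,0,0]]'; python3 -m pendant '[[0,0,0,0,0,0],[0,0,0,0,0,0],[0,0,0,0,0,0],[0,0,0,0,0,0],[0,0,0,0,0,0],[0,0,0,0,0,0],[0,0,0,0,0,0],[0,0,0,0,0,0]]' 0.05 25
python3 - <<'E'
from h import *
to((slot(-206,106),Rtool(YW+90-20)),(slot(-206,106),Rtool(YW+90-72))); print(robot.get_obs()["wrist_torque"])
E
```

```text
clock: 51.8
tool_pos: [642.1, -23.9, 114.0]
eef_rot: [0.078, -3.139, -0.0]
wrist_force: [0.7, -0.1, -0.1]
grip_width: 0.505
grasp_force: 0.0
clock: 52.47
tool_pos: [641.7, -23.7, 113.7]
eef_rot: [0.078, -3.138, -0.0]
wrist_force: [-1.1, 1.0, 2.9]
grip_width: 0.148
grasp_force: 25.0
[-0.7 -1.1  1.7] [-0.    -0.002  0.349] rows 2.8
[-0.7 -1.1  1.7] [-1.000e-03 -2.000e-03  1.257e+00] rows 7.3
t 52.5 q [-0.22  0.49  1.53 -0.    1.12 -1.84] grasp [641.7 -23.7 107.7] F [-1.1  1.   2.9] w 13.0 gf 25.0
[ 0.10175011  0.06631892 -0.0139952 ]
```

```bash
python3 -m pendant '[[0,0,0,0,0,0.12],[0,0,0,0,0,0.24],[0,0,0,0,0,0.36],[0,0,0,0,0,0.48],[0,0,0,0,0,0.6],[0,0,0,0,0,0.72],[0,0,0,0,0,0.84],[0,0,0,0,0,0.96],[0,0,0,0,0,1.08],[0,0,0,0,0,1.16],[0,0,0,0,0,1.2],[0,0,0,0,0,1.23],[0,0,0,0,0,1.26],[0,0,0,0,0,1.26],[0,0,0,0,0,1.26]]'
python3 - <<'E'
from h import *
o=robot.get_obs(); R=Ro.from_rotvec(o["eef_rot"]).as_matrix(); print("psi",np.degrees(np.arctan2(R[1,1],R[0,1])),o["wrist_torque"]); to()
p,W,H=cloud("wrist"); h,s,z=H[...,0].astype(int),H[...,1],W[...,2]
m=((h<8)|(h>172))&(s>120)&(z>106)&(z<116)&(np.hypot(W[...,0]-642,W[...,1]+25)<30); print(m.sum(),rect(W[m]) if m.sum()>10 else "")
E
```

```text
clock: 53.72
tool_pos: [641.9, -23.6, 113.7]
eef_rot: [-1.784, -2.584, 0.002]
wrist_force: [0.4, 1.3, 3.5]
grip_width: 0.148
grasp_force: 25.0
psi 20.75915777275983 [0.11109892 0.01026298 0.49792475]
t 53.7 q [-0.22  0.49  1.53 -0.    1.12 -0.58] grasp [641.9 -23.6 107.7] F [0.4 1.3 3.5] w 13.0 gf 25.0
1977 [638.4 -16.4  13.5  27.9  23.7]
```

Wrist torque has risen to 0.5 N m and the bar has turned 1.2 rad, so the knob is at its stop. I release it, retreat and check.

```bash
python3 -m pendant '[[0,0,0,0,0,0],[0,0,0,0,0,0],[0,0,0,0,0,0],[0,0,0,0,0,0],[0,0,0,0,0,0],[0,0,0,0,0,0],[0,0,0,0,0,0]]' 0.75;  python3 -m pendant '[[0,0,-20,0,0,0],[0,0,-50,0,0,0],[0,0,-90,0,0,0],[0,0,-90,0,0,0],[0,0,-90,0,0,0]]'
python3 - <<'E'
from h import *
p,W,H=cloud("wrist"); h,s,z=H[...,0].astype(int),H[...,1],W[...,2]
m=((h<8)|(h>172))&(s>120)&(z>106)&(z<116)&(np.hypot(W[...,0]-642,W[...,1]+25)<30); print(m.sum(),rect(W[m]) if m.sum()>10 else "")
to(([430,-60,330],Rtool(20.8)))
E
```

```text
clock: 54.35
tool_pos: [641.4, -24.1, 113.1]
eef_rot: [-1.786, -2.582, 0.003]
wrist_force: [0.7, -0.1, -0.3]
grip_width: 0.656
grasp_force: 0.0
clock: 54.77
tool_pos: [643.7, -24.4, 206.9]
eef_rot: [1.785, 2.58, 0.001]
wrist_force: [0.2, -0.9, 0.1]
grip_width: 0.751
grasp_force: 0.0
1102 [ 6.414e+02 -2.310e+01  4.110e+01  1.320e+01  3.000e-01]
[  41.2 -211.4 -131.4] [-0.     0.    -0.003] rows 6.1
t 54.8 q [-0.22  0.38  1.48 -0.    1.28 -0.58] grasp [642.3 -24.1 198.5] F [-1.7 -0.2 -0.8] w 66.2 gf 0.0
```

Knob is back at rest. I move clear for a final look.

```bash
python3 -m pendant '[[41,-211,-131,0,0,0],[41,-211,-131,0,0,0],[41,-211,-131,0,0,0],[41,-211,-131,0,0,0],[41,-211,-131,0,0,0],[41,-211,-131,0,0,0],[41,-211,-131,0,0,0],[41,-211,-131,0,0,0]]'
python3 - <<'E'
from h import *
p,_=viewer.snapshot("scene"); cv2.imwrite("pics/fin.png",cv2.resize(p[60:350,60:380,::-1],None,fx=2,fy=2)); onroll(); onroll("scene")
E
```

```text
clock: 55.48
tool_pos: [429.6, -60.2, 335.4]
eef_rot: [1.789, 2.582, -0.001]
wrist_force: [-0.5, -0.3, -0.7]
grip_width: 0.752
grasp_force: 0.0
top on rollers: y [-136.  -55.] x -2.3 ztop 97.1 hsv [  0. 193. 129.]
top on rollers: y [-42.  39.] x -2.4 ztop 97.1 hsv [ 24. 197. 141.]
top on rollers: y [ 52. 134.] x -1.7 ztop 96.8 hsv [ 30.   9. 131.]
scene on rollers: y [-137.  134.] x 0.6 ztop 98.5 hsv [ 21. 222. 192.]
```

View pics/fin.png

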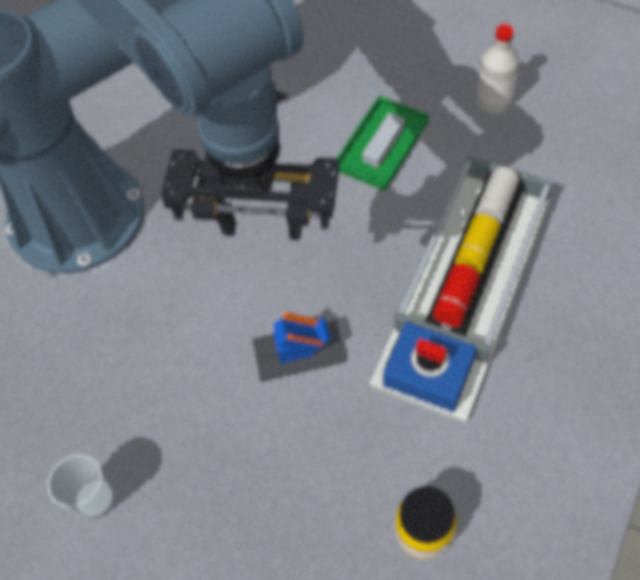

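The final view shows the bar flat in the tray (385,138), the three jars in the valley (440–520, 170–325) and the knob at rest (432,352). The tub, beaker and bottle are where they were.

```bash
python3 -c "
from bench import ticket
print(ticket.close_job())"
```

```text
the job is handed in; nothing more can be done
None
```

The job is handed in at about 55 s: the applicator is flat in the tray, the white, yellow and red jars were each parked in the rest and then laid on the rollers in that order, and the start knob was turned to its stop and sprang back. The white jar's first lid grip was too shallow, so I set it back down on the bench and gripped it again before parking it.

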